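# Stack the shallow topping box on the deep one and latch it

## Robot

A 6-joint arm with a two-finger parallel gripper is mounted at the origin on the work surface; the furniture and walls round the work are solid. World frame = base frame: x ahead of the robot, y to its left, z up, the work surface at z = 0. Lengths are in m, angles in rad, forces in N, time in s.
With the tool pointing down it reaches from about 0.25 to 0.725 m from the base axis. Payload 4 kg.
Tool frame: the origin (TCP) lies at the very end of the fingers, on their centre line; the grasp point (between the pads) lies 19 mm behind it; z points along the fingers, y is the direction in which the jaws open and shut (so a half turn about z gives the same grasp; the last joint's range is limited). The gripper opens to 85 mm and grips with 20 to 120 N. Pads are 22 mm wide; open, the fingers measure 114 mm over their backs; the gripper's body (76 mm by 85 mm) begins 54 mm behind the grasp point. The pads swing forward as they close: fully open they stand 13 mm farther back than shut.
Start: joints at [-1.25, 0.241, 0.005, 1.335, 0, 1.571], TCP at [0.158, -0.474, 0.231] pointing down, gripper open.
Joint ranges: [-2.72, 2.72], [-1.05, 1.87], [-1.09, 1.28], [-1.99, 2.15], [-1.42, 1.44], [-3.14, 3.14]. Speed limits (rad/s): [2.79, 2.79, 3.14, 3.14, 3.14, 3.14].

## Interface

Orientations are given as a 3x3 rotation matrix whose columns are the frame's x, y, z axes.
In Python, from workcell import arm gives the robot as it stands.
- The arm moves only by the tool move_arm, never from a script. Its argument "increments" is one flat list of numbers, 7 for each row, row after row: the opening, from 0 (shut) to 1 (fully open), then the shift along the tool's x, y, z in cm, then the turn, a rotation vector about the tool's x, y, z in rad. A call has 1 to 10 rows; each row shifts and turns the commanded pose from where the row before left it, along the tool's axes as they then stand; what a row does not reach is not made up. A row lasts 1/12 s, in which the tool goes at most 41.7 mm and 7.16 degrees, less where a joint would pass 70% of its speed; a pose out of reach is approached as far as the arm can. A call with a gripper value outside its range is refused whole. The fingers move at their own pace and stop on an object; the grip force is fixed at half the most. Time passes only in rows, so rows that do not move let the fingers close. It gives the time, the measured TCP pose, the force and the opening at its end, in the units of the state.
- arm.sense(): the state, without advancing time (a new reading comes with each control period).
- arm.grab_frame(name): name is "scene" or "top"; returns a dict with "img" (384x512x3 uint8, red, green, blue), "fx", "fy", "cx", "cy" (pixels), "extrinsics" (4x4, takes a point from camera to world coordinates). Camera axes: x right, y up, looking along -z (the intrinsics and any distortion apply to the point x, -y, -z); pixel columns grow to the right and rows downward; lengths in m; the calibration is good to about 2 mm. A picture is of the moment at which its call begins. There is no depth.
- arm.job_done(): hands the job in, once; it reports no verdict.
The state is a dict: "time": time; "qpos": joint angles; "joint_vel": joint speeds; "joint_efforts": joint torques, N m; "eef_pos": TCP position; "ee_rot": TCP orientation; "force": force on the tool from outside, world axes, zero at the start; "ft_torque": the same for the moment, N m; "gripper_width": finger opening in m.
Only numpy, scipy, OpenCV 4.12 (cv2) and the standard library are available. Lean on these libraries where they do the work, as an engineer would, in place of code of your own. Each camera call takes 0.05 s, during which the arm holds its last target.

## Task

Stack the shallow topping box on the deep one, both fronts facing the same way, so that the two could be carried as one: hook the toes of its rear feet under the lips of the lid below, slide it fully back, then press its front down until all four feet are home and the spring catch has snapped shut over it. Leave the deep box standing where it is, keep the shallow box roughly level, do not disturb the things standing round about, and let go at the end.

Things in the scene. Friction and masses are not known exactly. Their poses are not given: they have to be found in the camera images.
- deep_box: box that stays below: lidded food box, white body, grey lid, 164 mm long (x) x 130 wide (y) x 110 high over its feet, 2 kg. Origin: middle of its footprint, at the soles; z up, +x to its REAR. Front (-x): black thumb pad of the catch in the lid edge, blank label below. Its lid top (z 110) takes the shallow box, whose origin when seated lies at x 0, y 0, z 98 in this frame
- shallow_box: box to stack on top: same shape, lid and footprint (164 x 130 mm), but 82 mm high over its feet; 0.45 to 0.7 kg. Origin: middle of its footprint at the soles; z up, +x to its rear; front (-x) has the black thumb pad and label. Flat underside 13 mm above the soles. Side play of its feet in the recesses below is 2 mm each way
- grip_bar (a point): top of the shallow box's grip bar, middle of its lid (0, 0, 82 in its frame). Bar along the box's x, 18 mm wide (y) and 19 high, free below; it spans a hand well 48 mm (x) by 96 mm (y), 42 deep from the bar's top, so fingers go down on both sides of the bar and close along the box's y
- rear_recesses (a point): on the deep box's lid top, midway between its two rear recesses. In the box's frame each is x 28 to 62, |y| 35 to 57 mm, 12 deep, and runs on to x 71 beneath a lip 6 mm thick (6 mm free below it). Site at x 45, y 0, z 110; axes as the box
- rear_toes (a point): midway between the toe tips of the shallow box's rear feet, at sole height. Feet x 46 to 60, |y| 37 to 55 mm in its frame; each has a toe 4.5 mm high out to x 70. Set straight down at the final place the toes would land on the lips; set down 9 to 17 mm short (to the front) the rear feet drop into the open recesses and the box leans, its front 12 mm high (0.1 rad)
- front_recesses (a point): on the deep box's lid top, midway between its two front recesses: x -71 to -49, |y| 35 to 57 mm in its frame, 12 deep; flat land in front of them from x -82. Between them a notch |y| < 13, x -82 to -49 holds the catch. Site at x -60, y 0, z 110
- front_feet (a point): midway between the shallow box's two front feet, at sole height (x -60 in its frame). Feet x -69 to -51, |y| 37 to 55 mm. When the box has been slid home they sink only about 5 mm into their recesses: a striker between them (x -69 to -54) then rests on the bevelled spring catch, and the front stands about 7 mm too high until pressed down
- front_face (a point): middle of the shallow box's front face, 35 mm above the soles (x -82 in its frame): where to push it to the rear. Sliding on the lid takes about 2 to 6 N, uneven; at the end the toes meet the recess ends (about 1 mm past the final place) and the force climbs; above about 11 N the whole stack starts to slide on the counter
- press_land (a point): flat land on the shallow box's lid between its front notch and hand well, x -49 to -24 mm, top z 82 in its frame; point at its middle (y 0). After sliding home, a downward press here (about 8 to 18 N) forces the striker past the catch: the force climbs, drops suddenly as it snaps, then climbs again as the feet bottom about 5 mm lower
- deep_box_catch (a joint): spring catch in the front edge of the deep box's lid, sliding along the box's x: 0 m is shut (where the spring holds it), positive is drawn towards the front, at most 0.007; it is pushed back about 3 to 4 mm as the striker goes by and springs back to 0 above it
- ale_bottle: bystander: brown glass bottle, 61 mm diameter, 230 high; origin centre of its underside
- soda_can: bystander: drinks can, 53 mm diameter, 134 high; origin centre of its underside
- salt_shaker: bystander: salt shaker, 40 mm wide, 81 high; origin centre of its underside
- sauce_cup_a: bystander: small black sauce cup, 51 mm diameter, 29 high; origin centre of its underside
- sauce_cup_b: bystander: second such sauce cup

How it is judged:
At the end, for the whole second after the job is handed in: Shallow box seated on the deep one: origin 98 mm (-2.5/+1.5) above it, within 4 mm along and across, tilt under 0.02 and heading under 0.06 rad to it, catch shut (under 1 mm), at rest; deep box upright on the counter, within 30 mm of its start (z of shallow_box in the frame of deep_box between 0.0955 and 0.0995 m and x of shallow_box in the frame of deep_box between -0.004 and 0.004 m and y of shallow_box in the frame of deep_box between -0.004 and 0.004 m and angle between the z axis of shallow_box and the z axis of deep_box, either way round below 0.02 rad and angle between the x axis of shallow_box and the x axis of deep_box, either way round below 0.06 rad and value of joint deep_box_catch below 0.001 m and angle between deep_box's own z axis and vertical below 0.02 rad and height (world z) of deep_box below 0.004 m and distance of deep_box from where it was at the start of the episode below 0.03 m and linear speed of shallow_box below 0.01 m/s); the robot touches nothing.
It fails at once if the deep box is shoved more than 30 mm from its place or tipped (distance of deep_box from where it was at the start of the episode above 0.03 m or angle between deep_box's own z axis and vertical above 0.2 rad).
It fails at once if the shallow box is tipped more than about 35 degrees (angle between shallow_box's own z axis and vertical above 0.6 rad).
It fails at once if a bystander is moved more than 30 mm or knocked over (distance of any of ale_bottle, soda_can, salt_shaker, sauce_cup_a, sauce_cup_b from where it was at the start of the episode above 0.03 m or angle between any of ale_bottle, soda_can, salt_shaker's own z axis and vertical above 0.5 rad).
It also fails if it takes over 58 s, if anything falls off the work surface, if the arm or the gripper's body presses on something with over 40 N, if the wrist force passes 120 N, or if a joint passes its speed limit or range.

## Working session

There is one attempt and no reset: what is moved stays moved. The work goes in short steps, Python scripts to look and compute and a tool call to move; the robot and the scene stay as the last step left them, time stands still between calls to the robot, and variables do not carry over. Pictures are saved under pics/ and viewed, and the job is handed in when it is done.

Besides the shell and the picture viewer there is one more tool, called after "Request:" by a JSON object that holds its "op" and its "data", one argument or row to a line. move_arm: Moves the arm, as the interface text tells. Its arguments: {"type":"object","properties":{"increments":{"type":"array","items":{"type":"number"}}},"required":["increments"]}

```bash
mkdir -p pics; ls; cat > h.py <<'E'
import numpy as np, cv2
from workcell import arm
def save(name,fn):
    f=arm.grab_frame(name); np.savez('pics/'+fn+'.npz',**f)
    cv2.imwrite('pics/'+fn+'.png',cv2.cvtColor(f['img'],cv2.COLOR_RGB2BGR)); return f
def load(fn): return dict(np.load('pics/'+fn+'.npz'))
def ray(f,u,v):
    d=np.array([(u-f['cx'])/f['fx'],-(v-f['cy'])/f['fy'],-1.])
    E=f['extrinsics']; return E[:3,3],E[:3,:3]@d
def onz(f,u,v,z):
    o,d=ray(f,u,v); return o+d*(z-o[2])/d[2]
def proj(f,p):
    E=f['extrinsics']; c=E[:3,:3].T@(np.array(p)-E[:3,3]); 
    return f['cx']+f['fx']*c[0]/-c[2], f['cy']+f['fy']*-c[1]/-c[2]
def tri(f1,p1,f2,p2):
    o1,d1=ray(f1,*p1);o2,d2=ray(f2,*p2)
    A=np.c_[d1,-d2];s=np.linalg.lstsq(A,o2-o1,rcond=None)[0]
    a=o1+s[0]*d1;b=o2+s[1]*d2; return (a+b)/2,np.linalg.norm(a-b)
E
python3 - <<'E'
from h import *
s=arm.sense()
for k,v in s.items(): print(k,np.round(v,3).tolist())
for n in('scene','top'):
    f=save(n,n+'0'); print(n,f.keys(),f['fx'],f['cx'],f['cy'],np.round(f['extrinsics'],3).tolist())
E
```

```text
pics
time 0.0
qpos [-1.25, 0.241, 0.004, 1.335, 0.0, 1.571]
joint_vel [0.002, -0.0, 0.001, -0.001, 0.001, -0.001]
joint_efforts [0.0, -37.232, 25.241, 0.017, 0.0, -0.0]
eef_pos [0.157, -0.474, 0.23]
ee_rot [[0.949, 0.315, -0.001], [0.315, -0.949, 0.002], [0.0, -0.002, -1.0]]
force [1.018, 1.404, -0.156]
ft_torque [0.014, -0.049, -0.058]
gripper_width 0.086
scene dict_keys(['img', 'fx', 'fy', 'cx', 'cy', 'extrinsics']) 395.42610054167864 250.08393315392013 193.06771381596027 [[0.947, 0.277, -0.161, 0.323], [-0.32, 0.818, -0.478, -0.57], [-0.001, 0.505, 0.863, 1.089], [0.0, 0.0, 0.0, 1.0]]
top dict_keys(['img', 'fx', 'fy', 'cx', 'cy', 'extrinsics']) 490.4465129933185 250.21834729089713 192.5131997033768 [[-0.015, 0.987, -0.157, 0.298], [-1.0, -0.012, 0.02, -0.006], [0.018, 0.158, 0.987, 1.176], [0.0, 0.0, 0.0, 1.0]]
```

View pics/scene0.png

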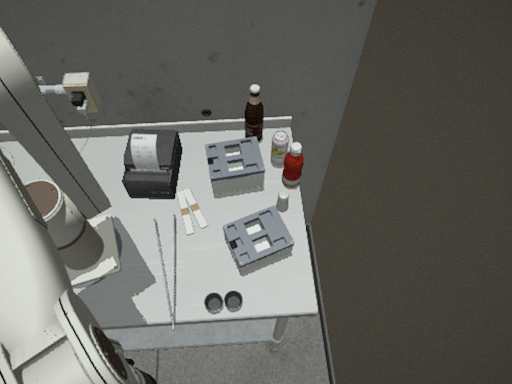

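View pics/top0.png

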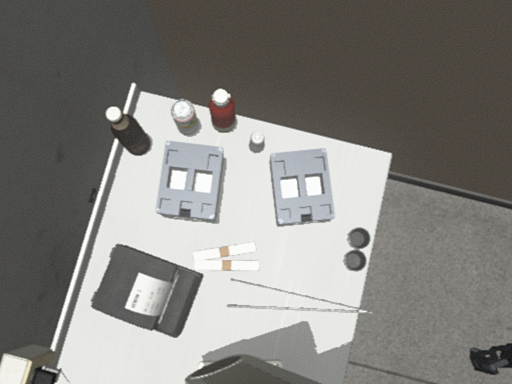

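The scene has two grey-lidded boxes. In the top view they are at about (190,180) and (302,187), with the black pads on the lower, robot-facing edges. I'll enlarge both.

```bash
python3 - <<'E'
import cv2
a=cv2.imread('pics/top0.png')[130:235,140:350]; cv2.imwrite('pics/top0z.png',cv2.resize(a,None,fx=3.8,fy=3.8,interpolation=cv2.INTER_CUBIC))
a=cv2.imread('pics/scene0.png')[125:280,190:310]; cv2.imwrite('pics/scene0z.png',cv2.resize(a,None,fx=3.8,fy=3.8,interpolation=cv2.INTER_CUBIC))
E
```

```text
(no output)
```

View pics/top0z.png

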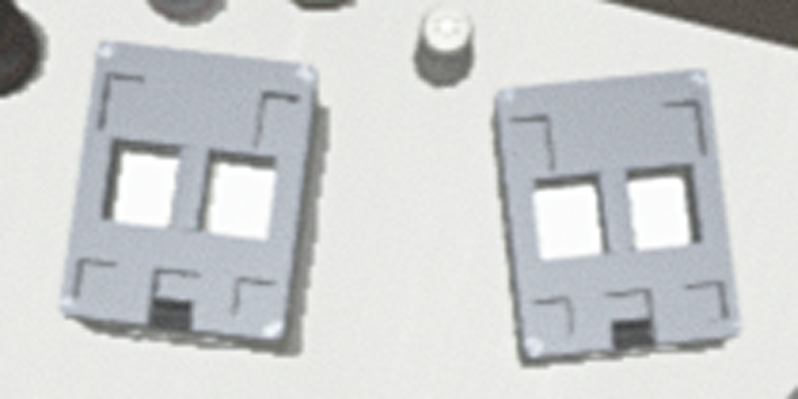

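View pics/scene0z.png

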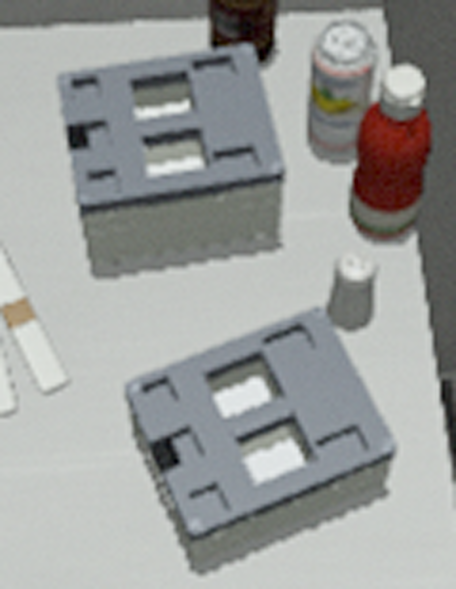

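The deep box is the left one in the top view, since its visible side is taller in the scene view. The shallow one is on the right. Both fronts face the robot. Next I'll segment the lids and triangulate their corners.

```bash
cat > lid.py <<'E'
from h import *
def lids(f,seeds,dbg=None):
    im=cv2.cvtColor(f['img'],cv2.COLOR_RGB2BGR).astype(int)
    b,g,r=im[...,0],im[...,1],im[...,2]
    m=((b-r>8)&(b>75)&(b<215)).astype(np.uint8)*255
    m=cv2.morphologyEx(m,cv2.MORPH_OPEN,np.ones((3,3)))
    if dbg: cv2.imwrite('pics/'+dbg,m)
    out=[]
    cs,_=cv2.findContours(m,cv2.RETR_EXTERNAL,cv2.CHAIN_APPROX_NONE)
    for s in seeds:
        c=[c for c in cs if cv2.pointPolygonTest(cv2.convexHull(c),s,False)>0 and cv2.contourArea(cv2.convexHull(c))>800]
        if not c: out.append(None);continue
        c=max(c,key=cv2.contourArea)
        hull=cv2.convexHull(c)
        q=None
        # 4 corners via edge line fits seeded from minAreaRect/approx
        for e in np.linspace(0.02,0.12,30):
            q=cv2.approxPolyDP(hull,e*cv2.arcLength(hull,True),True)
            if len(q)==4: break
        q=q[:,0].astype(float)
        pts=hull[:,0].astype(float); cp=c[:,0].astype(float)
        L=[]
        for i in range(4):
            a,bb=q[i],q[(i+1)%4]; d=bb-a; ln=np.linalg.norm(d); d/=ln; n=np.array([-d[1],d[0]])
            t=(cp-a)@d; h=(cp-a)@n
            sel=cp[(t>.12*ln)&(t<.88*ln)&(abs(h)<2.5)]
            vx,vy,x0,y0=cv2.fitLine(sel.astype(np.float32),cv2.DIST_HUBER,0,.01,.01).ravel()
            L.append(np.cross([x0,y0,1],[x0+vx,y0+vy,1]))
        k=[np.cross(L[i-1],L[i]) for i in range(4)]
        out.append(np.array([p[:2]/p[2] for p in k]))
    return out
E
python3 - <<'E'
from lid import *
ft,fs=load('top0'),load('scene0')
T=lids(ft,[(190,180),(302,187)],'mt.png'); S=lids(fs,[(236,160),(259,237)],'ms.png')
for nm,t,s,z in(('deep',T[0],S[0],.11),('shal',T[1],S[1],.082)):
    print(nm,'top',np.round(t,1).tolist(),'scene',np.round(s,1).tolist())
    P=np.array([onz(ft,*p,z) for p in t])
    P2=np.array([onz(fs,*p,z) for p in s])
    for p,P_ in zip(t,P):
        j=np.argmin([np.linalg.norm(P_[:2]-x[:2]) for x in P2])
        X,g=tri(ft,p,fs,s[j]); print(np.round(P_,4),np.round(P2[j],4),'tri',np.round(X,4),round(g,4))
    for Q in(P,P2):
        print('sides',[round(np.linalg.norm(Q[i]-Q[i-1]),4) for i in range(4)],'c',Q.mean(0).round(4))
E
cd pics; python3 -c "
import cv2,numpy as np
cv2.imwrite('m.png',np.hstack([cv2.imread('mt.png'),cv2.imread('ms.png')])[:380:1,:][90:330,100:])"
```

```text
deep top [[169.3, 141.1], [222.2, 148.0], [213.2, 218.4], [160.4, 212.1]] scene [[255.7, 136.9], [263.9, 169.6], [211.4, 178.8], [205.0, 144.5]]
[0.5866 0.1514 0.11  ] [0.5873 0.1598 0.11  ] tri [0.5832 0.1494 0.1238] 0.0007
[0.5696 0.0337 0.11  ] [0.5704 0.0358 0.11  ] tri [0.5691 0.0335 0.1135] 0.0007
[0.412  0.0541 0.11  ] [0.4136 0.0549 0.11  ] tri [0.4127 0.054  0.1113] 0.0016
[0.4274 0.1692 0.11  ] [0.4293 0.1818 0.11  ] tri [0.426  0.1658 0.1306] 0.0021
sides [np.float64(0.1602), np.float64(0.119), np.float64(0.159), np.float64(0.1161)] c [0.4989 0.1021 0.11  ]
sides [np.float64(0.1596), np.float64(0.1252), np.float64(0.1579), np.float64(0.1279)] c [0.5001 0.1081 0.11  ]
shal top [[321.0, 149.0], [333.8, 217.2], [280.7, 222.9], [269.7, 153.5]] scene [[274.1, 206.2], [293.8, 243.0], [240.0, 265.7], [222.1, 225.3]]
[ 0.5719 -0.1922  0.082 ] [ 0.5736 -0.2012  0.082 ] tri [ 0.5769 -0.1951  0.0653] 0.0016
[ 0.4143 -0.2152  0.082 ] [ 0.4134 -0.2157  0.082 ] tri [ 0.4139 -0.2153  0.0812] 0.0009
[ 0.4029 -0.0952  0.082 ] [ 0.4025 -0.0865  0.082 ] tri [ 0.4014 -0.094   0.0976] 0.0002
[ 0.5626 -0.074   0.082 ] [ 0.5625 -0.076   0.082 ] tri [ 0.5634 -0.0742  0.0784] 0.0
sides [np.float64(0.1186), np.float64(0.1593), np.float64(0.1205), np.float64(0.161)] c [ 0.4879 -0.1442  0.082 ]
sides [np.float64(0.1604), np.float64(0.1257), np.float64(0.1608), np.float64(0.1296)] c [ 0.488  -0.1448  0.082 ]
```

View pics/m.png

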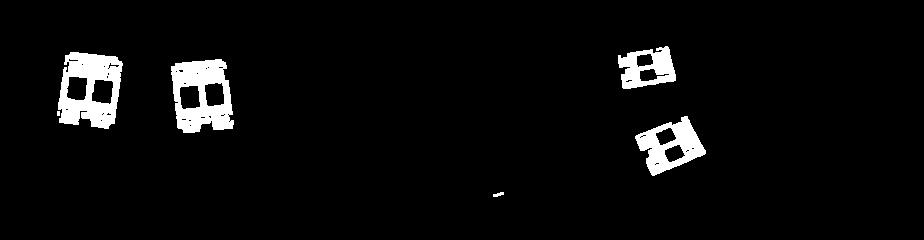

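```bash
python3 - <<'E'
from h import *
f=load('top0');im=f['img'].astype(int)
print('deep rows'); 
for v in(170,203): print(v,[(u,*im[v,u]) for u in list(range(154,170))],'\n',[(u,*im[v,u]) for u in range(210,228)])
print('shal')
for v in(165,210): print(v,[(u,*im[v,u]) for u in range(264,284)],'\n',[(u,*im[v,u]) for u in range(320,340)])
E
```

```text
deep rows
170 [(154, np.int64(232), np.int64(231), np.int64(230)), (155, np.int64(233), np.int64(234), np.int64(231)), (156, np.int64(233), np.int64(233), np.int64(231)), (157, np.int64(234), np.int64(235), np.int64(233)), (158, np.int64(233), np.int64(234), np.int64(231)), (159, np.int64(233), np.int64(233), np.int64(230)), (160, np.int64(227), np.int64(227), np.int64(227)), (161, np.int64(206), np.int64(210), np.int64(212)), (162, np.int64(183), np.int64(187), np.int64(196)), (163, np.int64(176), np.int64(179), np.int64(192)), (164, np.int64(180), np.int64(186), np.int64(191)), (165, np.int64(179), np.int64(186), np.int64(195)), (166, np.int64(184), np.int64(189), np.int64(197)), (167, np.int64(180), np.int64(184), np.int64(193)), (168, np.int64(156), np.int64(162), np.int64(170)), (169, np.int64(110), np.int64(115), np.int64(116))] 
 [(210, np.int64(172), np.int64(177), np.int64(187)), (211, np.int64(174), np.int64(180), np.int64(188)), (212, np.int64(181), np.int64(186), np.int64(195)), (213, np.int64(180), np.int64(187), np.int64(194)), (214, np.int64(183), np.int64(188), np.int
[... 5942 characters left out ...]
64(191), np.int64(197)), (327, np.int64(186), np.int64(190), np.int64(198)), (328, np.int64(180), np.int64(188), np.int64(194)), (329, np.int64(159), np.int64(165), np.int64(171)), (330, np.int64(130), np.int64(131), np.int64(138)), (331, np.int64(156), np.int64(160), np.int64(169)), (332, np.int64(182), np.int64(188), np.int64(195)), (333, np.int64(190), np.int64(194), np.int64(202)), (334, np.int64(216), np.int64(220), np.int64(220)), (335, np.int64(231), np.int64(232), np.int64(229)), (336, np.int64(234), np.int64(235), np.int64(232)), (337, np.int64(234), np.int64(235), np.int64(231)), (338, np.int64(231), np.int64(233), np.int64(230)), (339, np.int64(233), np.int64(235), np.int64(232))]
```

```bash
python3 - <<'E'
s=open('lid.py').read()
s=s.replace("m=((b-r>8)&(b>75)&(b<215)).astype(np.uint8)*255\n    m=cv2.morphologyEx(m,cv2.MORPH_OPEN,np.ones((3,3)))",
"""im2=cv2.GaussianBlur(f['img'],(3,3),0).astype(int); r,b=im2[...,0],im2[...,2]
    m=((b-r>5)&(b>75)&(b<214)).astype(np.uint8)*255
    m=cv2.morphologyEx(m,cv2.MORPH_CLOSE,np.ones((5,5)))
    m=cv2.morphologyEx(m,cv2.MORPH_OPEN,np.ones((5,5)))""")
s=s.replace("cp=c[:,0].astype(float)","""
        z=np.zeros(m.shape,np.uint8); cv2.drawContours(z,[hull],-1,255,-1)
        cp=cv2.findContours(z,cv2.RETR_EXTERNAL,cv2.CHAIN_APPROX_NONE)[0][0][:,0].astype(float)""")
open('lid.py','w').write(s)
E
cat > t.py <<'E'
from lid import *
def run(tn,sn,seedsT,seedsS,zs=(.11,.082)):
    ft,fs=load(tn),load(sn)
    T=lids(ft,seedsT,'mt.png'); S=lids(fs,seedsS,'ms.png')
    for nm,t,s,z in zip(('deep','shal'),T,S,zs):
        print(nm,'top',np.round(t,1).tolist(),'scene',np.round(s,1).tolist())
        P=np.array([onz(ft,*p,z) for p in t]); P2=np.array([onz(fs,*p,z) for p in s])
        for p,P_ in zip(t,P):
            j=np.argmin([np.linalg.norm(P_[:2]-x[:2]) for x in P2])
            X,g=tri(ft,p,fs,s[j]); print(np.round(P_[:2],4),np.round(P2[j][:2],4),'tri',np.round(X,4),round(g,4))
        for Q in(P,P2):
            i=np.argsort(-Q[:,0]); rear=Q[i[:2]].mean(0); fr=Q[i[2:]].mean(0); d=rear-fr
            print('sides',[float(round(np.linalg.norm(Q[i]-Q[i-1]),4)) for i in range(4)],'c',Q.mean(0).round(4),'yaw',round(np.arctan2(d[1],d[0]),4))
E
python3 - <<'E'
from t import *
run('top0','scene0',[(190,180),(302,187)],[(236,160),(259,237)])
E
cd pics; python3 -c "
import cv2,numpy as np
cv2.imwrite('m.png',np.hstack([cv2.imread('mt.png'),cv2.imread('ms.png')])[:380:1,:][90:330,100:])"
```

```text
deep top [[165.5, 139.9], [223.1, 146.8], [213.9, 219.8], [154.8, 212.5]] scene [[256.4, 135.7], [265.3, 171.7], [210.3, 179.4], [204.0, 143.9]]
[0.5896 0.1601] [0.5911 0.1634] tri [0.5889 0.1593 0.1153] 0.0014
[0.5724 0.0315] [0.5716 0.0274] tri [0.5738 0.0317 0.1031] 0.0008
[0.409  0.0526] [0.4101 0.0537] tri [0.4093 0.0525 0.1118] 0.0011
[0.4267 0.1812] [0.4269 0.1852] tri [0.4261 0.1801 0.1167] 0.0003
sides [0.1642, 0.1298, 0.1648, 0.1298] c [0.4994 0.1063 0.11  ] yaw -0.1288
sides [0.1656, 0.1374, 0.1637, 0.1326] c [0.4999 0.1075 0.11  ] yaw -0.1468
shal top [[325.7, 147.9], [334.6, 217.9], [277.3, 224.3], [269.4, 152.9]] scene [[274.6, 204.4], [295.0, 243.7], [239.6, 267.1], [221.0, 225.3]]
[ 0.5746 -0.2032] [ 0.5759 -0.204 ] tri [ 0.5757 -0.2035  0.0804] 0.0013
[ 0.4125 -0.2169] [ 0.4113 -0.2191] tri [ 0.4123 -0.2177  0.0781] 0.0013
[ 0.3998 -0.0877] [ 0.3996 -0.0854] tri [ 0.3993 -0.0874  0.0862] 0.0001
[ 0.564  -0.0733] [ 0.5659 -0.0709] tri [ 0.5639 -0.0731  0.0861] 0.0019
sides [0.1303, 0.1626, 0.1298, 0.1648] c [ 0.4877 -0.1453  0.082 ] yaw 0.0858
sides [0.1669, 0.1335, 0.1653, 0.1342] c [ 0.4881 -0.1448  0.082 ] yaw 0.0888
```

View pics/m.png

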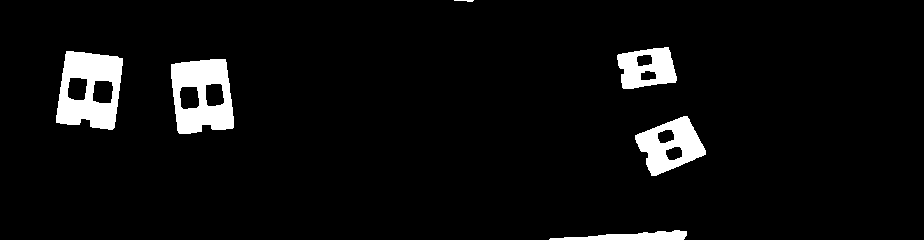

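Fit against spec:

| Box | Centre (m) | Yaw (rad) | Mean triangulated lid height (mm) |
|---|---|---|---|
| Deep | (0.4995, 0.1065) | about −0.131 | about 112 |
| Shallow | (0.488, −0.145) | about 0.0875 | about 83 |

The top-view sides come out at 163–165 x 130 mm, which agrees with the text. Next I'll work out the approach.

```bash
cat > go.py <<'E'
from h import *
def go(p,yaw=None):
    s=arm.sense(); R=np.array(s['ee_rot']); e=np.array(s['eef_pos'])
    t=R.T@(np.array(p)-e)*100
    print('t',round(s['time'],2),'eef',e.round(4),'yaw',round(np.arctan2(R[1,0],R[0,0]),4),'z',R[:,2].round(4),'F',np.round(s['force'],1),'w',round(s['gripper_width'],4))
    print('shift cm in tool',t.round(2))
    if yaw is not None: print('turn about tool z',round(np.arctan2(R[1,0],R[0,0])-yaw,4))
E
python3 -c "
from go import *
go([.488,-.145,.15],.0875)"
```

```text
t 0.1 eef [ 0.1575 -0.474   0.2305] yaw 0.3208 z [-6.0e-04  1.8e-03 -1.0e+00] F [-0.  -0.6 -0.4] w 0.0853
shift cm in tool [ 41.74 -20.78   8.09]
turn about tool z 0.2333
```

Request:
{"op": "move_arm", "data": {
  "increments": [0.5,3.2,-1.6,0,0,0,0,0.5,3.2,-1.6,0,0,0,0,0.5,3.2,-1.6,0,0,0,0,0.5,3.2,-1.6,0,0,0,0,0.5,3.2,-1.6,0,0,0,0,0.5,3.2,-1.6,0,0,0,0,0.5,3.2,-1.6,0,0,0,0,0.5,3.2,-1.6,0,0,0,0,0.5,3.2,-1.6,0,0,0,0,0.5,3.2,-1.6,0,0,0,0]
}}

```text
time: 0.93
eef_pos: [0.4116, -0.2201, 0.231]
ee_rot: [[0.949, 0.315, -0.001], [0.315, -0.949, 0.0], [-0.0, -0.0, -1.0]]
force: [0.3, -0.9, -0.1]
gripper_width: 0.0425
```

Request:
{"op": "move_arm", "data": {
  "increments": [0.5,3.2,-1.6,1.5,0,0,0,0.5,3.2,-1.6,1.5,0,0,0,0.5,3.2,-1.6,1.5,0,0,0,0.5,0,0,1.5,0,0,0.08,0.5,0,0,1,0,0,0.08,0.5,0,0,0.5,0,0,0.073,0.5,0,0,0,0,0,0,0.5,0,0,0,0,0,0]
}}

```text
time: 1.6
eef_pos: [0.4864, -0.1457, 0.1557]
ee_rot: [[0.996, 0.09, -0.002], [0.09, -0.996, 0.0], [-0.002, -0.001, -1.0]]
force: [1.0, -0.7, -0.0]
gripper_width: 0.0427
```

```bash
python3 -c "
from go import *
go([.488,-.145,.09],.0875)"
```

```text
t 1.6 eef [ 0.4864 -0.1457  0.1557] yaw 0.0898 z [-1.6e-03  5.0e-04 -1.0e+00] F [ 1.  -0.7 -0. ] w 0.0427
shift cm in tool [ 0.18 -0.05  6.57]
turn about tool z 0.0023
```

Request:
{"op": "move_arm", "data": {
  "increments": [0.5,0.15,-0.05,2,0,0,0,0.5,0,0,2,0,0,0,0.5,0,0,2,0,0,0,0.5,0,0,2,0,0,0,0.5,0,0,1.2,0,0,0,0.5,0,0,0.8,0,0,0,0.5,0,0,0.5,0,0,0,0.5,0,0,0,0,0,0]
}}

```text
time: 2.27
eef_pos: [0.4881, -0.1454, 0.051]
ee_rot: [[0.996, 0.088, -0.001], [0.088, -0.996, 0.0], [-0.001, -0.0, -1.0]]
force: [-0.6, 0.9, -0.1]
gripper_width: 0.0428
```

```bash
python3 -c "
from go import *
go([.488,-.145,.05],.0875)"
```

```text
t 2.27 eef [ 0.4881 -0.1454  0.051 ] yaw 0.0881 z [-6.e-04  2.e-04 -1.e+00] F [-0.6  0.9 -0.1] w 0.0428
shift cm in tool [-0.   -0.04  0.1 ]
turn about tool z 0.0006
```

Aligned with no contact so far. Now I'll close on the bar and lift slightly.

Request:
{"op": "move_arm", "data": {
  "increments": [0,0,0,0,0,0,0,0,0,0,0,0,0,0,0,0,0,0,0,0,0,0,0,0,0,0,0,0,0,0,0,0,0,0,0,0,0,0,0,0,0,0,0,0,0,0,0,0,0]
}}

```text
time: 2.85
eef_pos: [0.4893, -0.1456, 0.0525]
ee_rot: [[0.996, 0.088, 0.002], [0.088, -0.996, -0.001], [0.002, 0.001, -1.0]]
force: [-0.4, 0.9, 5.5]
gripper_width: 0.017
```

Request:
{"op": "move_arm", "data": {
  "increments": [0,0,0,-0.5,0,0,0,0,0,0,-1,0,0,0,0,0,0,-2,0,0,0,0,0,0,-3,0,0,0,0,0,0,-3,0,0,0,0,0,0,-3,0,0,0,0,0,0,-3,0,0,0,0,0,0,-1.5,0,0,0,0,0,0,0,0,0,0]
}}

```text
time: 3.6
eef_pos: [0.4902, -0.1459, 0.2257]
ee_rot: [[0.996, 0.088, 0.007], [0.088, -0.996, -0.002], [0.007, 0.003, -1.0]]
force: [0.2, -0.6, -4.1]
gripper_width: 0.0174
```

```bash
python3 -c "
from go import *
go([.4995,.1065,.2],-.131)
save('top','top1');save('scene','scene1')"
```

```text
t 3.6 eef [ 0.4902 -0.1459  0.2257] yaw 0.0878 z [ 0.0072 -0.0022 -1.    ] F [ 0.2 -0.6 -4.1] w 0.0174
shift cm in tool [  3.12 -25.07   2.52]
turn about tool z 0.2188
```

View pics/scene1.png

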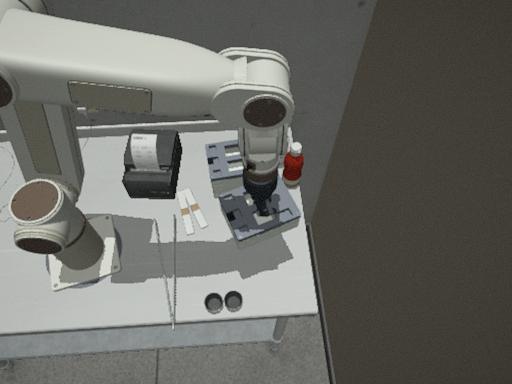

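View pics/top1.png

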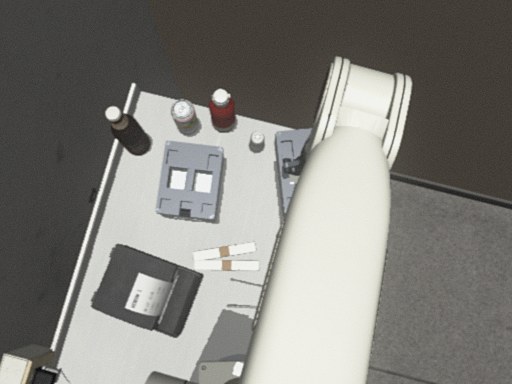

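The box is held clear. The scene view shows its whole lid around (258,208), while the top view is mostly hidden by the arm. I'll measure the held lid from the scene view, then move across.

```bash
cat > hl.py <<'E'
from lid import *
def held(sn,seed,zs,dbg='ms.png'):
    f=load(sn); q=lids(f,[seed],dbg)[0]; print(q.round(1).tolist())
    for z in zs:
        Q=np.array([onz(f,*p,z) for p in q]); 
        o=np.argsort(-Q[:,0]); d=Q[o[:2]].mean(0)-Q[o[2:]].mean(0)
        print(z,'c',Q.mean(0).round(4),'sides',[float(round(np.linalg.norm(Q[i]-Q[i-1]),4)) for i in range(4)],'yaw',np.arctan2(d[1],d[0]).round(4))
    return q
E
python3 -c "
from hl import *
held('scene1',(258,208),(.25,.255,.26))"
```

```text
[[280.8, 176.7], [302.3, 215.9], [237.9, 241.6], [216.2, 193.2]]
0.25 c [ 0.4893 -0.1466  0.25  ] sides [0.1678, 0.12, 0.166, 0.1402] yaw 0.0235
0.255 c [ 0.4883 -0.1491  0.255 ] sides [0.1668, 0.1193, 0.165, 0.1394] yaw 0.0235
0.26 c [ 0.4873 -0.1516  0.26  ] sides [0.1658, 0.1186, 0.164, 0.1385] yaw 0.0235
```

Request:
{"op": "move_arm", "data": {
  "increments": [0,0,-3,0,0,0,0,0,0,-3,0,0,0,0.05,0,0,-3,0,0,0,0.05,0,0,-3,0,0,0,0.05,0,0,-3,0,0,0,0.05,0,0,-3,0,0,0,0.019,0,0,-3,0,0,0,0,0,0,-2,0,0,0,0,0,0,0,0,0,0,0]
}}

```text
time: 4.45
eef_pos: [0.4844, 0.0075, 0.2241]
ee_rot: [[1.0, -0.024, -0.001], [-0.024, -0.998, 0.064], [-0.002, -0.064, -0.998]]
force: [0.3, -1.2, -4.4]
gripper_width: 0.0172
```

```bash
python3 -c "
from go import *
go([.4866,.1082,.2],-.131)
save('top','top2');save('scene','scene2')"
```

```text
t 4.45 eef [0.4844 0.0075 0.2241] yaw -0.0237 z [-6.00e-04  6.38e-02 -9.98e-01] F [ 0.3 -1.2 -4.4] w 0.0172
shift cm in tool [-0.01 -9.9   3.05]
turn about tool z 0.1073
```

View pics/scene2.png

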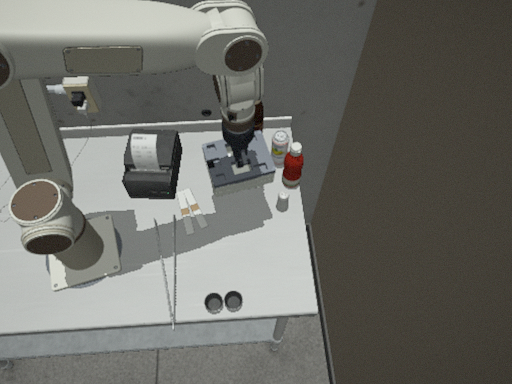

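View pics/top2.png

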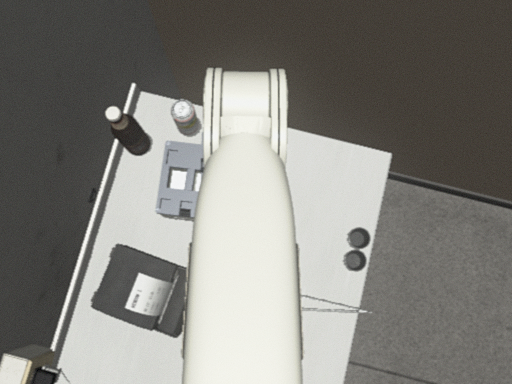

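The move stopped short, 15 of 23 cm, with a 0.064 rad roll. I'll check whether it is still lagging.

Request:
{"op": "move_arm", "data": {
  "increments": [0,0,0,0,0,0,0,0,0,0,0,0,0,0]
}}

```text
time: 4.72
eef_pos: [0.4843, 0.0059, 0.2244]
ee_rot: [[1.0, -0.026, 0.0], [-0.026, -0.998, 0.062], [-0.002, -0.062, -0.998]]
force: [-0.2, -1.1, -4.1]
gripper_width: 0.0173
```

```bash
python3 -c "
from go import *
go([.4866,.1082,.2],-.131)
s=arm.sense();print(np.round(s['qpos'],3),np.round(s['joint_vel'],3),np.round(s['joint_efforts'],1))"
```

```text
t 4.72 eef [0.4843 0.0059 0.2244] yaw -0.0259 z [ 1.000e-04  6.220e-02 -9.981e-01] F [-0.2 -1.1 -4.1] w 0.0173
shift cm in tool [ -0.03 -10.06   3.08]
turn about tool z 0.1051
[-0.027  0.214 -0.049  1.309  0.062  3.141] [-0.    -0.002 -0.001  0.001 -0.     0.001] [  0.1 -37.9  26.8   0.    0.3   0. ]
```

Joint 6 is on its range stop (q6 = 3.141), because q6 = π + q1 − yaw. Reaching the deep box's heading needs the other half-turn grasp. I'll level the tool, return the box to its clear spot, turn the gripper by π and regrasp.

Request:
{"op": "move_arm", "data": {
  "increments": [0,0,2.5,0,0,0,-0.03,0,0,3,0,0,0,-0.03,0,0,3,0,-0.03,0,-0.03,0,0,3,0,-0.032,0,-0.0235,0,0,3,0,0,0,0,0,0,0,0,0,0,0,0,0,0,0,0,0,0]
}}

```text
time: 5.3
eef_pos: [0.4893, -0.1399, 0.218]
ee_rot: [[0.996, 0.084, 0.004], [0.084, -0.996, 0.001], [0.004, -0.001, -1.0]]
force: [-0.4, -0.9, -4.1]
gripper_width: 0.0172
```

```bash
python3 -c "
from go import *
go([.4893,-.1456,.0535],.0875)
s=arm.sense();print(np.round(s['qpos'],3),s['ee_rot'])"
```

```text
t 5.3 eef [ 0.4893 -0.1399  0.218 ] yaw 0.0845 z [ 0.004   0.0012 -1.    ] F [-0.4 -0.9 -4.1] w 0.0172
shift cm in tool [-0.12  0.59 16.45]
turn about tool z -0.003
[-2.800e-01  2.610e-01 -2.000e-03  1.303e+00  2.000e-03  2.777e+00] [[ 9.96425111e-01  8.43853553e-02  4.01378472e-03]
 [ 8.43813739e-02 -9.96432867e-01  1.15145697e-03]
 [ 4.09663312e-03 -8.08651969e-04 -9.99991282e-01]]
```

Request:
{"op": "move_arm", "data": {
  "increments": [0,-0.1,0.6,3,0,0,0,0,0,0,3,0,0,0,0,0,0,3,0,0,0,0,0,0,3,0,0,0,0,0,0,2,0,0,0,0,0,0,1,0,0,0,0,0,0,0.5,0,0,0,0,0,0,0.5,0,0,0,0,0,0,0,0,0,0]
}}

```text
time: 6.05
eef_pos: [0.4903, -0.144, 0.0585]
ee_rot: [[0.996, 0.089, 0.005], [0.089, -0.996, 0.001], [0.005, -0.0, -1.0]]
force: [0.2, -0.1, -4.2]
gripper_width: 0.0173
```

Request:
{"op": "move_arm", "data": {
  "increments": [0,0,0,0.25,0,0,0,0,0,0,0.25,0,0,0,0,0,0,0,0,0,0]
}}

```text
time: 6.3
eef_pos: [0.4902, -0.1443, 0.0537]
ee_rot: [[0.996, 0.088, 0.005], [0.088, -0.996, 0.0], [0.005, 0.0, -1.0]]
force: [-0.3, -1.1, -4.3]
gripper_width: 0.0171
```

Request:
{"op": "move_arm", "data": {
  "increments": [0,0,0,0.12,0,0,0,0,0,0,0.1,0,0,0,0,0,0,0,0,0,0]
}}

```text
time: 6.55
eef_pos: [0.4904, -0.1443, 0.0525]
ee_rot: [[0.996, 0.088, 0.006], [0.088, -0.996, 0.0], [0.006, 0.0, -1.0]]
force: [-1.4, 0.7, 4.0]
gripper_width: 0.0175
```

Soles touched down at TCP z = 0.0525. Now I'll release, raise, and turn by π (negative turns lower q6).

Request:
{"op": "move_arm", "data": {
  "increments": [0.5,0,0,0,0,0,0,0.5,0,0,0,0,0,0,0.5,0,0,0,0,0,0,0.5,0,0,-1,0,0,0,0.5,0,0,-3,0,0,0,0.5,0,0,-3,0,0,0,0.5,0,0,-3,0,0,-0.12,0.5,0,0,0,0,0,-0.12,0.5,0,0,0,0,0,-0.12,0.5,0,0,0,0,0,-0.12]
}}

```text
time: 7.38
eef_pos: [0.4901, -0.1445, 0.1528]
ee_rot: [[0.84, 0.543, 0.007], [0.543, -0.84, -0.0], [0.006, 0.004, -1.0]]
force: [-0.4, -0.7, -0.8]
gripper_width: 0.0426
```

Request:
{"op": "move_arm", "data": {
  "increments": [0.5,0,0,0,0,0,-0.12,0.5,0,0,0,0,0,-0.12,0.5,0,0,0,0,0,-0.12,0.5,0,0,0,0,0,-0.12,0.5,0,0,0,0,0,-0.12,0.5,0,0,0,0,0,-0.12,0.5,0,0,0,0,0,-0.12,0.5,0,0,0,0,0,-0.12,0.5,0,0,0,0,0,-0.12,0.5,0,0,0,0,0,-0.12]
}}

```text
time: 8.22
eef_pos: [0.4895, -0.1443, 0.1518]
ee_rot: [[-0.202, 0.979, 0.005], [0.979, 0.202, 0.001], [-0.0, 0.005, -1.0]]
force: [-0.4, 0.1, -0.6]
gripper_width: 0.0434
```

Request:
{"op": "move_arm", "data": {
  "increments": [0.5,0,0,0,0,0,-0.12,0.5,0,0,0,0,0,-0.12,0.5,0,0,0,0,0,-0.12,0.5,0,0,0,0,0,-0.12,0.5,0,0,0,0,0,-0.12,0.5,0,0,0,0,0,-0.12,0.5,0,0,0,0,0,-0.12,0.5,0,0,0,0,0,-0.12,0.5,0,0,0,0,0,-0.12,0.5,0,0,0,0,0,-0.12]
}}

```text
time: 9.05
eef_pos: [0.4895, -0.1443, 0.1518]
ee_rot: [[-0.986, 0.167, 0.005], [0.167, 0.986, 0.001], [-0.005, 0.001, -1.0]]
force: [0.1, 0.3, -0.1]
gripper_width: 0.0425
```

Request:
{"op": "move_arm", "data": {
  "increments": [0.5,0,0,0,0,0,-0.12,0.5,0,0,0,0,0,-0.12,0.5,0,0,0,0,0,-0.02,0.5,0,0,0,0,0,0]
}}

```text
time: 9.38
eef_pos: [0.4895, -0.1443, 0.1516]
ee_rot: [[-0.996, -0.085, 0.005], [-0.085, 0.996, 0.001], [-0.005, 0.0, -1.0]]
force: [-0.2, 0.1, -1.0]
gripper_width: 0.0428
```

```bash
python3 -c "
from go import *
save('scene','scene3')
go([.4893,-.1446,.0525],.0875-np.pi)
s=arm.sense();print(np.round(s['qpos'],3))
from hl import held
held('scene3',(258,237),(.082,))"
```

```text
t 9.43 eef [ 0.4895 -0.1443  0.1515] yaw -3.0574 z [ 4.8e-03  5.0e-04 -1.0e+00] F [-0.3  0.1  0.3] w 0.0428
shift cm in tool [ 0.07 -0.03  9.9 ]
turn about tool z -0.0033
[-0.288  0.307 -0.12   1.14   0.002 -0.372]Traceback (most recent call last):
  File "<string>", line 7, in <module>
    held('scene3',(258,237),(.082,))
    ~~~~^^^^^^^^^^^^^^^^^^^^^^^^^^^^
  File "hl.py", line 3, in held
    f=load(sn); q=lids(f,[seed],dbg)[0]; print(q.round(1).tolist())
                                               ^^^^^^^
AttributeError: 'NoneType' object has no attribute 'round'
```

View pics/scene3.png

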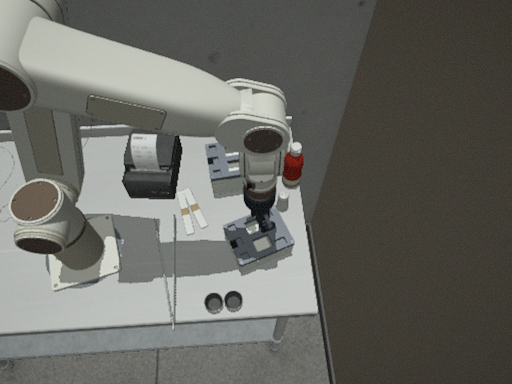

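The box stands in its spot at (258,240) and the tool is turned (q6 = −0.37). I'll regrasp.

Request:
{"op": "move_arm", "data": {
  "increments": [0.5,0.05,0,2.5,0,0.005,0,0.5,0,0,2.5,0,0,0,0.5,0,0,2.5,0,0,0,0.5,0,0,1.2,0,0,0,0.5,0,0,0.8,0,0,0,0.5,0,0,0.2,0,0,0,0.5,0,0,0,0,0,0]
}}

```text
time: 10.02
eef_pos: [0.4889, -0.1442, 0.0539]
ee_rot: [[-0.996, -0.086, -0.001], [-0.086, 0.996, 0.0], [0.001, 0.001, -1.0]]
force: [-0.4, 0.1, 0.5]
gripper_width: 0.0428
```

Request:
{"op": "move_arm", "data": {
  "increments": [0,0,0,0,0,0,0,0,0,0,0,0,0,0,0,0,0,0,0,0,0,0,0,0,0,0,0,0,0,0,0,0,0,0,0]
}}

```text
time: 10.43
eef_pos: [0.49, -0.1445, 0.0554]
ee_rot: [[-0.996, -0.086, 0.002], [-0.086, 0.996, -0.0], [-0.002, -0.0, -1.0]]
force: [0.1, 1.3, 6.4]
gripper_width: 0.0171
```

```bash
python3 -c "
from go import *
go([.4893,-.1446,.0525],.0875-np.pi)"
```

```text
t 10.43 eef [ 0.49   -0.1445  0.0554] yaw -3.055 z [ 2.e-03 -3.e-04 -1.e+00] F [0.1 1.3 6.4] w 0.0171
shift cm in tool [ 0.07 -0.01  0.29]
turn about tool z -0.0009
```

Request:
{"op": "move_arm", "data": {
  "increments": [0,0,0,-0.5,0,0,0,0,0,0,-1,0,0,0,0,0,0,-2,0,0,0,0,0,0,-3,0,0,0,0,0,0,-3,0,0,0,0,0,0,-3,0,0,0,0,0,0,-3,0,0,0,0,0,0,-1.5,0,0,0,0,0,0,0,0,0,0]
}}

```text
time: 11.18
eef_pos: [0.4909, -0.1449, 0.2284]
ee_rot: [[-0.996, -0.087, 0.007], [-0.087, 0.996, -0.002], [-0.006, -0.003, -1.0]]
force: [1.3, 0.1, -4.3]
gripper_width: 0.0169
```

Request:
{"op": "move_arm", "data": {
  "increments": [0,0,2,0,0,0,0,0,0,3,0,0,0,0.05,0,0,3,0,0,0,0.05,0,0,3,0,0,0,0.05,0,0,3,0,0,0,0.05,0,0,3,0,0,0,0.018,0,0,3,0,0,0,0,0,0,2.5,0,0,0,0,0,0,0,0,0,0,0]
}}

```text
time: 11.93
eef_pos: [0.4956, 0.084, 0.222]
ee_rot: [[-0.992, 0.125, -0.004], [0.125, 0.992, 0.003], [0.004, 0.002, -1.0]]
force: [0.6, -0.4, -3.8]
gripper_width: 0.0167
```

```bash
python3 -c "
from go import *
go([.4866,.1082,.2],-.131-np.pi)
s=arm.sense();print(np.round(s['qpos'],3))"
```

```text
t 11.93 eef [0.4956 0.084  0.222 ] yaw 3.0158 z [-0.0041  0.0025 -1.    ] F [ 0.6 -0.4 -3.8] w 0.0167
shift cm in tool [1.19 2.29 2.21]
turn about tool z 6.2884
[ 0.166  0.253 -0.003  1.318  0.003  0.292]
```

Request:
{"op": "move_arm", "data": {
  "increments": [0,0.6,1.2,0.7,0,0,0.005,0,0.6,1.1,0.8,0,0,0,0,0,0,0,0,0,0,0,0,0,0,0,0,0]
}}

```text
time: 12.27
eef_pos: [0.4859, 0.1041, 0.2072]
ee_rot: [[-0.991, 0.135, -0.005], [0.135, 0.991, -0.001], [0.005, -0.002, -1.0]]
force: [0.1, 0.3, -4.6]
gripper_width: 0.0171
```

```bash
python3 -c "
from go import *
save('scene','scene4');save('top','top4')
go([.4866,.1082,.2],-.131-np.pi)
f=load('scene4')['img'][110:220,170:330]
cv2.imwrite('pics/s4z.png',cv2.cvtColor(cv2.resize(f,None,fx=5,fy=5,interpolation=cv2.INTER_CUBIC),cv2.COLOR_RGB2BGR))"
```

```text
t 12.37 eef [0.4872 0.1037 0.2085] yaw 3.0051 z [-1.9e-03 -4.0e-04 -1.0e+00] F [ 0.4 -0.2 -4.8] w 0.0171
shift cm in tool [0.12 0.44 0.85]
turn about tool z 6.2777
```

View pics/s4z.png

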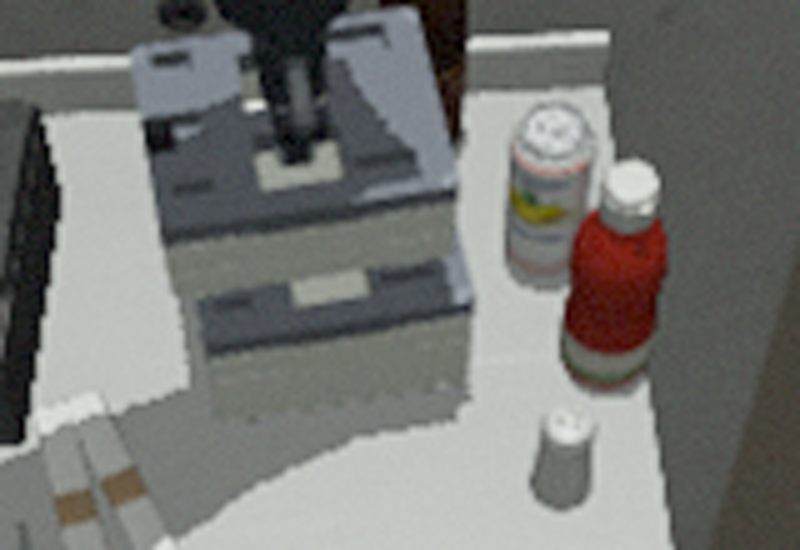

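View pics/top4.png

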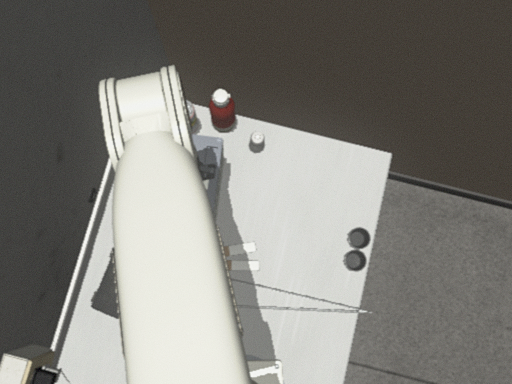

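The scene view shows the held box above the deep one and turned to match it. In the zoom, the held lid's right edge runs (165,240)–(455,195) and the deep lid's (205,350)–(470,305). I'll tilt the rear down 0.1, then cross-check the lateral alignment from those two rim edges.

Request:
{"op": "move_arm", "data": {
  "increments": [0,-0.25,0.2,0.3,0,0.05,-0.0025,0,-0.25,0.15,0.3,0,0.05,-0.0025,0,0,0,0,0,0,0,0,0,0,0,0,0,0]
}}

```text
time: 12.7
eef_pos: [0.4936, 0.1062, 0.2024]
ee_rot: [[-0.986, 0.132, -0.099], [0.132, 0.991, 0.013], [0.1, -0.0, -0.995]]
force: [-0.4, 0.1, -4.7]
gripper_width: 0.017
```

```bash
python3 -c "
from go import *
save('scene','scene5')
go([.4931,.1071,.185],-.131-np.pi)
f=load('scene5')['img'][110:220,170:330]
cv2.imwrite('pics/s5z.png',cv2.cvtColor(cv2.resize(f,None,fx=5,fy=5,interpolation=cv2.INTER_CUBIC),cv2.COLOR_RGB2BGR))
g=load('scene5')['img'].astype(float).mean(2)
for u in range(205,262,8): print(u,g[140:200,u].astype(int).tolist())"
```

```text
t 12.75 eef [0.4932 0.1064 0.2028] yaw 3.0092 z [-0.0992  0.0134 -0.995 ] F [-1.2  0.2 -4.9] w 0.017
shift cm in tool [-0.16  0.07  1.77]
turn about tool z 6.2817
205 [80, 78, 76, 80, 81, 79, 75, 77, 80, 80, 78, 70, 70, 63, 67, 71, 75, 97, 109, 104, 101, 100, 113, 129, 136, 142, 163, 178, 191, 195, 195, 193, 194, 194, 193, 192, 193, 191, 191, 193, 192, 192, 192, 193, 192, 193, 193, 196, 175, 118, 119, 118, 120, 123, 121, 120, 121, 120, 121, 121]
213 [80, 78, 81, 81, 71, 59, 58, 69, 82, 80, 81, 81, 78, 73, 56, 61, 90, 113, 113, 113, 111, 112, 111, 111, 114, 114, 115, 106, 88, 75, 66, 64, 71, 82, 82, 81, 80, 84, 71, 59, 59, 98, 126, 119, 112, 118, 120, 111, 113, 112, 107, 107, 105, 111, 121, 118, 122, 121, 119, 120]
221 [79, 77, 80, 77, 84, 79, 78, 83, 79, 82, 79, 83, 70, 57, 53, 71, 98, 114, 112, 113, 111, 111, 115, 117, 111, 116, 106, 80, 82, 81, 86, 80, 77, 79, 79, 81, 79, 68, 54, 80, 108, 115, 117, 109, 115, 123, 114, 114, 113, 114, 113, 113, 114, 111, 112, 120, 120, 124, 119, 119]
229 [74, 72, 84, 136, 152, 151, 135, 88, 77, 80, 81, 78, 60, 53, 55, 78, 112, 112, 112, 114, 112, 115
[... 614 characters left out ...]
81, 81, 71, 53, 55, 86, 116, 115, 114, 110, 113, 114, 113, 110, 112, 113, 109, 115, 120, 118, 124, 120, 122, 120, 123, 119, 117, 166, 198]
253 [74, 58, 52, 69, 79, 79, 78, 79, 96, 93, 54, 52, 84, 107, 114, 114, 112, 115, 119, 116, 114, 112, 111, 99, 60, 58, 75, 82, 78, 81, 80, 76, 61, 54, 88, 115, 118, 112, 110, 117, 111, 111, 113, 111, 110, 110, 114, 112, 119, 119, 120, 122, 122, 116, 164, 198, 195, 195, 194, 193]
261 [75, 82, 78, 78, 74, 77, 117, 147, 123, 62, 56, 76, 102, 114, 112, 107, 109, 114, 113, 99, 99, 90, 82, 80, 74, 78, 83, 79, 83, 79, 75, 60, 69, 110, 119, 111, 110, 117, 121, 107, 109, 114, 113, 111, 112, 112, 108, 111, 122, 123, 120, 123, 114, 163, 197, 193, 193, 192, 194, 194]
```

View pics/s5z.png

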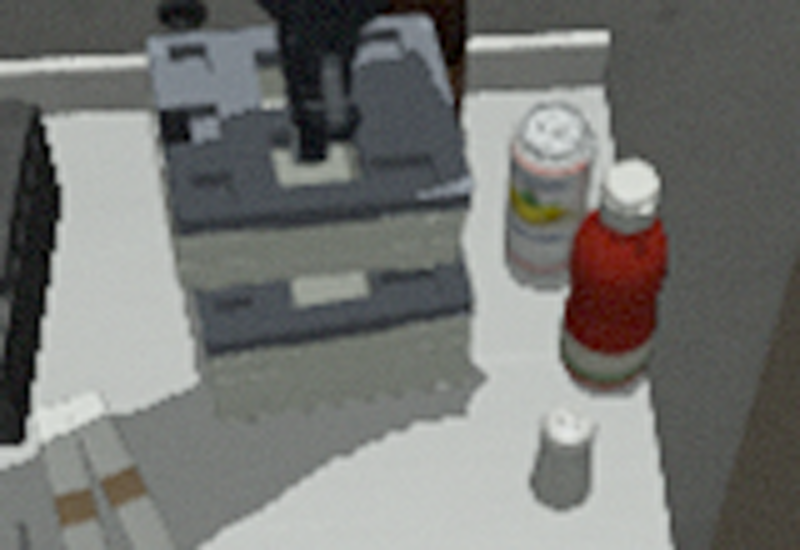

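```bash
python3 - <<'E'
from h import *
f=load('scene5'); us=range(213,262,8)
he=[156,155.7,155.3,154.4,153.5,152.15,151.45]; de=[180.75,179.3,178.7,177.3,176.05,174.0,172.5]
R=np.array([[-.986,.132,-.099],[.132,.991,.013],[.1,0,-.995]]); T=np.array([.4932,.1064,.2028])
c=np.array([.4995,.1063]); a=-.131; ex=np.array([np.cos(a),np.sin(a)]); ey=np.array([-ex[1],ex[0]])
for t in(.004,.008):
    H=[];D=[]
    for u,h,d in zip(us,he,de):
        n=-R[:,2]; p0=T+n*(.0265-t); o,r=ray(f,u,h); p=o+r*((p0-o)@n)/(r@n); H.append([(p[:2]-c)@ex,(p[:2]-c)@ey])
        q=onz(f,u,d,.11-t); D.append([(q[:2]-c)@ex,(q[:2]-c)@ey])
    H,D=np.array(H)*1000,np.array(D)*1000
    for n,X in(('held',H),('deep',D)):
        k=np.polyfit(X[:,0],X[:,1],1); print(t,n,'slope',k[0].round(4),'y at x0',k[1].round(2))
E
```

```text
0.004 held slope 0.0007 y at x0 -71.81
0.004 deep slope 0.0038 y at x0 -67.98
0.008 held slope 0.0007 y at x0 -68.89
0.008 deep slope 0.0038 y at x0 -65.43
```

The rim slopes agree, so heading is good. But the image puts the held box about 3.6 mm to −y, against 0.6 mm from kinematics. The scene view is sensitive to height here, so I'll settle it with the top camera's view of the held right edge.

```bash
python3 -c "
from h import *
f=save('top','top5');im=f['img'][120:250,150:250]
cv2.imwrite('pics/t5z.png',cv2.cvtColor(cv2.resize(im,None,fx=5,fy=5,interpolation=cv2.INTER_CUBIC),cv2.COLOR_RGB2BGR))
for v in range(138,226,6): print(v,[tuple(map(int,x)) for x in f['img'][v,208:230]])
"
```

```text
138 [(90, 93, 91), (91, 91, 94), (90, 90, 90), (88, 88, 91), (87, 89, 91), (90, 92, 93), (81, 84, 82), (90, 91, 92), (118, 120, 127), (152, 157, 163), (158, 164, 172), (158, 166, 173), (154, 160, 167), (157, 161, 164), (181, 184, 180), (210, 209, 205), (208, 208, 203), (210, 211, 205), (209, 209, 206), (208, 209, 205), (208, 210, 203), (208, 208, 202)]
144 [(79, 80, 84), (80, 82, 79), (76, 79, 82), (76, 79, 79), (73, 76, 79), (72, 74, 76), (77, 78, 78), (77, 80, 81), (81, 83, 85), (107, 113, 116), (134, 140, 148), (139, 140, 150), (123, 129, 132), (152, 150, 147), (202, 201, 197), (216, 215, 211), (211, 212, 207), (209, 208, 205), (207, 209, 202), (211, 211, 206), (211, 215, 210), (207, 209, 203)]
150 [(90, 92, 90), (92, 93, 97), (88, 89, 89), (92, 95, 94), (91, 92, 94), (91, 91, 91), (88, 92, 92), (86, 89, 89), (85, 89, 92), (95, 96, 96), (108, 111, 113), (118, 121, 125), (105, 106, 106), (103, 102, 101), (101, 102, 99), (152, 153, 148), (203, 202, 201), (216, 216, 213), (212, 213, 206), (213, 214, 209), (211, 211, 204), (212, 213, 207)]
156 [(88, 88, 88), (76, 78, 78), (78, 79, 78)
[... 3613 characters left out ...]
(213, 213, 199), (209, 208, 196), (199, 198, 186), (190, 191, 177), (183, 184, 172), (163, 165, 151), (153, 153, 145), (127, 126, 118), (111, 110, 105), (113, 110, 104), (126, 121, 115), (120, 121, 113), (123, 125, 119), (127, 129, 127), (127, 129, 123), (123, 123, 119), (130, 128, 125), (130, 131, 126), (124, 129, 122)]
222 [(226, 226, 216), (222, 222, 210), (222, 222, 210), (220, 220, 205), (216, 216, 202), (207, 207, 196), (201, 201, 186), (194, 193, 181), (186, 187, 175), (168, 168, 159), (159, 159, 147), (137, 136, 128), (116, 115, 112), (108, 107, 99), (141, 136, 125), (155, 153, 140), (131, 130, 125), (124, 127, 123), (123, 128, 122), (125, 127, 125), (128, 130, 125), (129, 131, 128)]
```

View pics/t5z.png

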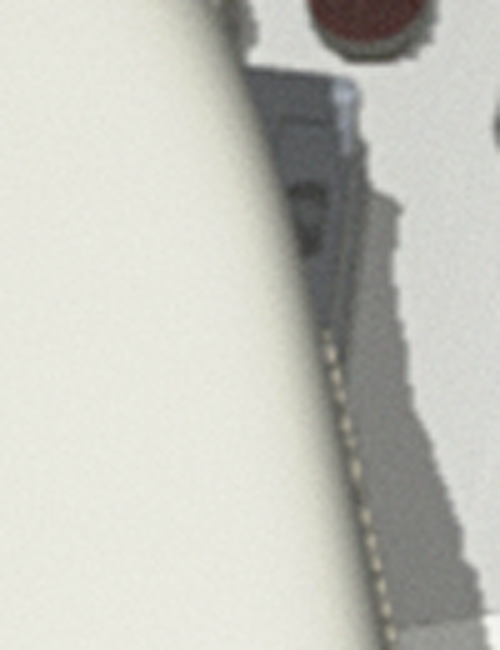

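```bash
python3 - <<'E'
from h import *
f=load('top5'); pts=[(221.6,138),(220.4,144),(219.8,150),(219.2,156),(218.4,162),(217.4,168),(216.7,174),(221.8,135.8)]
R=np.array([[-.986,.132,-.099],[.132,.991,.013],[.1,0,-.995]]); T=np.array([.4932,.1064,.2028])
c=np.array([.4995,.1063]); a=-.131; ex=np.array([np.cos(a),np.sin(a)]); ey=np.array([-ex[1],ex[0]])
n=-R[:,2]; p0=T+n*.0265
for u,v in pts:
    o,r=ray(f,u+.5-.5,v); p=o+r*((p0-o)@n)/(r@n); print(u,v,p.round(4),((p[:2]-c)@ex*1000).round(1),((p[:2]-c)@ey*1000).round(1))
g=load('top0')
for u,v in((223.1,146.8),(213.9,219.8)):
    p=onz(g,u,v,.11); print('deep',((p[:2]-c)@ex*1000).round(1),((p[:2]-c)@ey*1000).round(1))
E
```

```text
221.6 138 [0.5618 0.0305 0.2216] 71.7 -67.0
220.4 144 [0.5491 0.0329 0.2229] 58.8 -66.2
219.8 150 [0.5365 0.0342 0.2242] 46.1 -66.7
219.2 156 [0.524  0.0354 0.2254] 33.5 -67.1
218.4 162 [0.5115 0.0369 0.2267] 21.0 -67.2
217.4 168 [0.4992 0.0389 0.228 ] 8.5 -66.8
216.7 174 [0.4869 0.0403 0.2292] -3.9 -67.1
221.8 135.8 [0.5665 0.0301 0.2211] 76.4 -66.8
deep 82.0 -64.6
deep -82.7 -65.0
```

The top view says −2.1 mm, between the other two estimates, so I'll shift +2 mm. Along x the rear foot is about 46–47 mm in the deep frame, which is as wanted. I'll descend in steps and watch the force.

Request:
{"op": "move_arm", "data": {
  "increments": [0,-0.1,0.2,1,0,0,0,0,-0.1,0,1,0,0,0,0,-0.05,0,0.5,0,0,0,0,0,0,0,0,0,0,0,0,0,0,0,0,0]
}}

```text
time: 13.22
eef_pos: [0.4923, 0.109, 0.1772]
ee_rot: [[-0.986, 0.131, -0.101], [0.13, 0.991, 0.013], [0.102, -0.0, -0.995]]
force: [0.2, -0.2, -4.1]
gripper_width: 0.017
```

```bash
python3 -c "
from go import *
go([.4934,.1088,.17],-.131-np.pi)"
```

```text
t 13.22 eef [0.4923 0.109  0.1772] yaw 3.0106 z [-0.1014  0.0133 -0.9948] F [ 0.2 -0.2 -4.1] w 0.017
shift cm in tool [-0.18 -0.    0.7 ]
turn about tool z 6.2832
```

Request:
{"op": "move_arm", "data": {
  "increments": [0,-0.05,0,0.3,0,0,0,0,-0.05,0,0.3,0,0,0,0,-0.02,0,0.2,0,0,0,0,0,0,0,0,0,0]
}}

```text
time: 13.55
eef_pos: [0.4932, 0.1089, 0.1692]
ee_rot: [[-0.986, 0.131, -0.101], [0.13, 0.991, 0.013], [0.101, 0.0, -0.995]]
force: [0.7, -0.7, -4.2]
gripper_width: 0.0168
```

Request:
{"op": "move_arm", "data": {
  "increments": [0,-0.03,0,0.3,0,0,0,0,-0.02,0,0.2,0,0,0,0,0,0,0,0,0,0]
}}

```text
time: 13.8
eef_pos: [0.4932, 0.1089, 0.1642]
ee_rot: [[-0.986, 0.131, -0.101], [0.13, 0.991, 0.013], [0.102, 0.0, -0.995]]
force: [-0.6, -0.2, -4.9]
gripper_width: 0.0174
```

No contact with the soles about 7 mm below lid level, so the rear feet are in the open recesses. I'll continue to the bottom.

Request:
{"op": "move_arm", "data": {
  "increments": [0,-0.02,0,0.2,0,0,0,0,-0.02,0,0.15,0,0,0,0,0,0,0,0,0,0]
}}

```text
time: 14.05
eef_pos: [0.4933, 0.1089, 0.1608]
ee_rot: [[-0.986, 0.131, -0.1], [0.13, 0.991, 0.014], [0.101, 0.0, -0.995]]
force: [0.3, -0.2, -4.9]
gripper_width: 0.0172
```

Request:
{"op": "move_arm", "data": {
  "increments": [0,-0.01,0,0.1,0,0,0,0,0,0,0,0,0,0]
}}

```text
time: 14.22
eef_pos: [0.4937, 0.109, 0.1603]
ee_rot: [[-0.986, 0.131, -0.099], [0.13, 0.991, 0.014], [0.1, 0.0, -0.995]]
force: [-0.1, 0.8, -3.1]
gripper_width: 0.0169
```

The rear has bottomed at the expected height. Now I'll slide to the rear.

Request:
{"op": "move_arm", "data": {
  "increments": [0,-0.2,0,-0.02,0,0,0,0,-0.2,0,-0.02,0,0,0,0,0,0,0,0,0,0]
}}

```text
time: 14.47
eef_pos: [0.4981, 0.1084, 0.1603]
ee_rot: [[-0.986, 0.131, -0.099], [0.13, 0.991, 0.014], [0.1, 0.001, -0.995]]
force: [0.0, 0.2, -4.4]
gripper_width: 0.017
```

Request:
{"op": "move_arm", "data": {
  "increments": [0,-0.2,0,-0.02,0,0,0,0,0,0,0,0,0,0]
}}

```text
time: 14.63
eef_pos: [0.5, 0.1081, 0.1603]
ee_rot: [[-0.986, 0.131, -0.099], [0.13, 0.991, 0.014], [0.1, 0.001, -0.995]]
force: [-0.7, -0.1, -4.0]
gripper_width: 0.0168
```

Request:
{"op": "move_arm", "data": {
  "increments": [0,-0.2,0,0,0,0,0,0,0,0,0,0,0,0]
}}

```text
time: 14.8
eef_pos: [0.5019, 0.1079, 0.1602]
ee_rot: [[-0.986, 0.131, -0.099], [0.13, 0.991, 0.014], [0.1, 0.001, -0.995]]
force: [-0.6, -0.3, -3.1]
gripper_width: 0.0169
```

Request:
{"op": "move_arm", "data": {
  "increments": [0,-0.2,0,-0.01,0,0,0,0,0,0,0,0,0,0]
}}

```text
time: 14.97
eef_pos: [0.5039, 0.1076, 0.1601]
ee_rot: [[-0.986, 0.131, -0.099], [0.13, 0.991, 0.014], [0.1, 0.001, -0.995]]
force: [-1.1, 0.0, -1.2]
gripper_width: 0.017
```

Request:
{"op": "move_arm", "data": {
  "increments": [0,-0.2,0,-0.02,0,0,0,0,0,0,0,0,0,0]
}}

```text
time: 15.13
eef_pos: [0.5059, 0.1074, 0.16]
ee_rot: [[-0.986, 0.131, -0.099], [0.13, 0.991, 0.014], [0.1, 0.001, -0.995]]
force: [0.2, 0.0, -1.5]
gripper_width: 0.0174
```

Request:
{"op": "move_arm", "data": {
  "increments": [0,-0.1,0,-0.01,0,0,0,0,0,0,0,0,0,0]
}}

```text
time: 15.3
eef_pos: [0.5065, 0.1073, 0.16]
ee_rot: [[-0.986, 0.131, -0.1], [0.13, 0.991, 0.014], [0.101, 0.001, -0.995]]
force: [-1.2, 0.4, -0.3]
gripper_width: 0.0172
```

Request:
{"op": "move_arm", "data": {
  "increments": [0,-0.1,0,-0.01,0,0,0,0,0,0,0,0,0,0]
}}

```text
time: 15.47
eef_pos: [0.5067, 0.1073, 0.1601]
ee_rot: [[-0.986, 0.131, -0.101], [0.13, 0.991, 0.014], [0.102, 0.001, -0.995]]
force: [-4.8, 0.7, 2.2]
gripper_width: 0.0171
```

Request:
{"op": "move_arm", "data": {
  "increments": [0,-0.1,0,-0.01,0,0,0,0,0,0,0,0,0,0]
}}

```text
time: 15.63
eef_pos: [0.5068, 0.1073, 0.1602]
ee_rot: [[-0.986, 0.131, -0.103], [0.13, 0.991, 0.014], [0.104, 0.001, -0.995]]
force: [-7.4, 1.3, 4.3]
gripper_width: 0.0169
```

The end stop was met at TCP x = 0.5067, where 0.507 was predicted, and the force climbed to about 7.4 N. I'll relax the push, release, and retract.

Request:
{"op": "move_arm", "data": {
  "increments": [0,0.15,0,0.02,0,0,0,0,0,0,0,0,0,0]
}}

```text
time: 15.8
eef_pos: [0.5066, 0.1072, 0.16]
ee_rot: [[-0.986, 0.131, -0.1], [0.13, 0.991, 0.014], [0.101, 0.001, -0.995]]
force: [-3.9, 0.5, 1.7]
gripper_width: 0.0168
```

Request:
{"op": "move_arm", "data": {
  "increments": [0.5,0,0,0,0,0,0,0.5,0,0,0,0,0,0,0.5,0,0,0,0,0,0,0.5,0,0,-1,0,0,0,0.5,0,0,-2,0,0,0,0.5,0,0,-2,0,0,0,0.5,0,0,-2,0,0,0,0.5,0,0,0,0,0,0]
}}

```text
time: 16.47
eef_pos: [0.5169, 0.1065, 0.2344]
ee_rot: [[-0.987, 0.131, -0.091], [0.13, 0.991, 0.015], [0.092, 0.003, -0.996]]
force: [-0.2, -0.2, 0.2]
gripper_width: 0.0432
```

```bash
python3 -c "
from go import *
save('scene','scene6');save('top','top6')
go([.4703,.1101,.21],-.131-np.pi)
f=load('scene6')['img'][110:220,170:330]
cv2.imwrite('pics/s6z.png',cv2.cvtColor(cv2.resize(f,None,fx=5,fy=5,interpolation=cv2.INTER_CUBIC),cv2.COLOR_RGB2BGR))"
```

```text
t 16.57 eef [0.515  0.1063 0.2307] yaw 3.0103 z [-0.0966  0.0142 -0.9952] F [-0.4 -0.5 -0.4] w 0.0425
shift cm in tool [ 4.26 -0.21  2.5 ]
turn about tool z 6.2829
```

View pics/s6z.png

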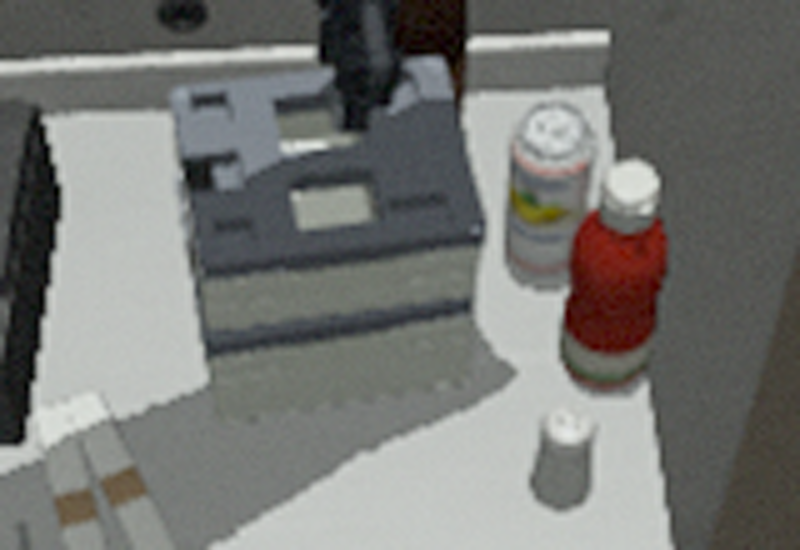

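The shallow box sits on the lid leaning slightly, with its front raised, and the rims are in line. The deep box's lower edge at (215,415) in the zoom has not moved. Next I'll level the tool, shut the fingers, and go above the press land.

Request:
{"op": "move_arm", "data": {
  "increments": [0,0,0,0,0,-0.05,0,0,0,0,0,0,-0.047,0,0,2.5,0,0.5,0,0,0,0,2.5,0,0.5,0,0,0,0,0,0,0,0,0,0,0,0,0,0,0,0,0]
}}

```text
time: 17.07
eef_pos: [0.4625, 0.1126, 0.2187]
ee_rot: [[-0.991, 0.13, -0.006], [0.13, 0.992, 0.0], [0.006, -0.001, -1.0]]
force: [0.8, -0.7, -0.6]
gripper_width: -0.0001
```

```bash
python3 -c "
from go import *
save('scene','scene7')
go([.4653,.1123,.192],-.131-np.pi)
f=load('scene7')['img'][110:220,170:330]
cv2.imwrite('pics/s7z.png',cv2.cvtColor(cv2.resize(f,None,fx=5,fy=5,interpolation=cv2.INTER_CUBIC),cv2.COLOR_RGB2BGR))"
```

```text
t 17.12 eef [0.464  0.1128 0.2192] yaw 3.0107 z [-4.1e-03  7.0e-04 -1.0e+00] F [ 0.3 -1.   0.1] w 0.0001
shift cm in tool [-0.14 -0.03  2.72]
turn about tool z 6.2833
```

View pics/s7z.png

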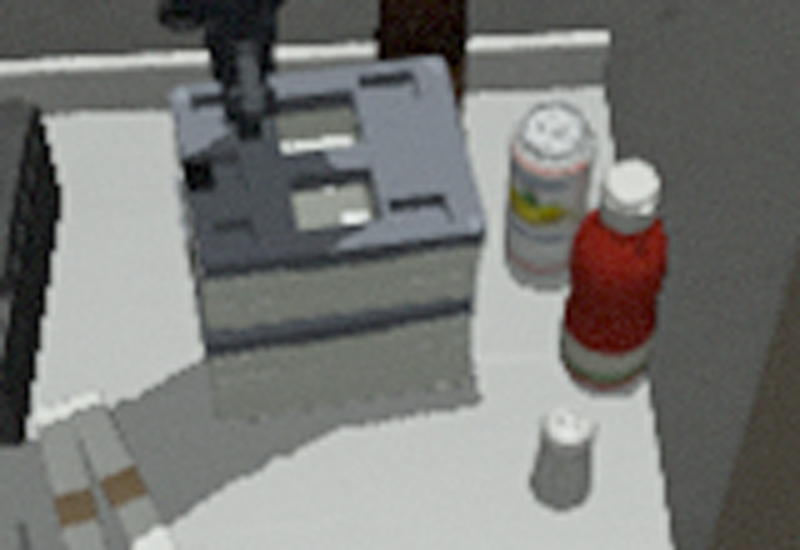

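Request:
{"op": "move_arm", "data": {
  "increments": [0,0,0,1.2,0,0,0,0,0,0,1,0,0,0,0,0,0,0.3,0,0,0,0,0,0,0,0,0,0]
}}

```text
time: 17.45
eef_pos: [0.4644, 0.1126, 0.1936]
ee_rot: [[-0.991, 0.131, -0.006], [0.131, 0.991, 0.0], [0.006, -0.0, -1.0]]
force: [0.5, 0.2, -0.1]
gripper_width: 0.0003
```

Request:
{"op": "move_arm", "data": {
  "increments": [0,0,0,0.3,0,0,0,0,0,0,0,0,0,0]
}}

```text
time: 17.62
eef_pos: [0.4647, 0.1128, 0.1916]
ee_rot: [[-0.991, 0.131, -0.004], [0.131, 0.991, 0.001], [0.004, 0.001, -1.0]]
force: [0.0, 0.6, 0.3]
gripper_width: 0.0001
```

Request:
{"op": "move_arm", "data": {
  "increments": [0,0,0,0.3,0,0,0,0,0,0,0,0,0,0]
}}

```text
time: 17.78
eef_pos: [0.4643, 0.1128, 0.1885]
ee_rot: [[-0.991, 0.131, -0.004], [0.131, 0.991, 0.001], [0.004, 0.0, -1.0]]
force: [0.2, 0.5, 0.3]
gripper_width: -0.0
```

Request:
{"op": "move_arm", "data": {
  "increments": [0,0,0,0.2,0,0,0,0,0,0,0,0,0,0]
}}

```text
time: 17.95
eef_pos: [0.4641, 0.1128, 0.1865]
ee_rot: [[-0.991, 0.131, -0.004], [0.131, 0.991, 0.001], [0.004, 0.0, -1.0]]
force: [-0.2, 0.2, -0.3]
gripper_width: 0.0001
```

Request:
{"op": "move_arm", "data": {
  "increments": [0,0,0,0.2,0,0,0,0,0,0,0,0,0,0]
}}

```text
time: 18.12
eef_pos: [0.4636, 0.1129, 0.1852]
ee_rot: [[-0.991, 0.131, -0.004], [0.131, 0.991, 0.001], [0.004, 0.001, -1.0]]
force: [-2.5, 1.0, 4.0]
gripper_width: -0.0002
```

Request:
{"op": "move_arm", "data": {
  "increments": [0,0,0,0.2,0,0,0,0,0,0,0,0,0,0]
}}

```text
time: 18.28
eef_pos: [0.4638, 0.1129, 0.1834]
ee_rot: [[-0.991, 0.131, -0.003], [0.131, 0.991, 0.001], [0.004, 0.001, -1.0]]
force: [-0.6, -0.3, -0.8]
gripper_width: -0.0001
```

Request:
{"op": "move_arm", "data": {
  "increments": [0,0,0,0.15,0,0,0,0,0,0,0,0,0,0]
}}

```text
time: 18.45
eef_pos: [0.4642, 0.1128, 0.1808]
ee_rot: [[-0.991, 0.131, -0.004], [0.131, 0.991, 0.001], [0.004, 0.0, -1.0]]
force: [-0.3, 0.3, -0.2]
gripper_width: -0.0001
```

Request:
{"op": "move_arm", "data": {
  "increments": [0,0,0,0.15,0,0,0,0,0,0,0,0,0,0]
}}

```text
time: 18.62
eef_pos: [0.4643, 0.1128, 0.18]
ee_rot: [[-0.991, 0.131, -0.003], [0.131, 0.991, 0.001], [0.003, 0.001, -1.0]]
force: [-1.5, -0.1, 4.0]
gripper_width: -0.0004
```

Request:
{"op": "move_arm", "data": {
  "increments": [0,0,0,0.15,0,0,0,0,0,0,0,0,0,0]
}}

```text
time: 18.78
eef_pos: [0.4644, 0.1128, 0.18]
ee_rot: [[-0.991, 0.131, -0.002], [0.131, 0.991, 0.001], [0.002, 0.001, -1.0]]
force: [-4.1, -1.0, 14.0]
gripper_width: -0.0004
```

Request:
{"op": "move_arm", "data": {
  "increments": [0,0,0,0.15,0,0,0,0,0,0,0,0,0,0]
}}

```text
time: 18.95
eef_pos: [0.4644, 0.1129, 0.18]
ee_rot: [[-0.991, 0.131, -0.001], [0.131, 0.991, 0.002], [0.001, 0.002, -1.0]]
force: [-7.4, -1.9, 21.1]
gripper_width: -0.0002
```

Request:
{"op": "move_arm", "data": {
  "increments": [0,0,0,0.15,0,0,0,0,0,0,0,0,0,0]
}}

```text
time: 19.12
eef_pos: [0.4644, 0.1129, 0.1799]
ee_rot: [[-0.991, 0.131, 0.0], [0.131, 0.991, 0.002], [-0.0, 0.002, -1.0]]
force: [-10.4, -1.0, 29.1]
gripper_width: 0.0001
```

It bottomed hard at TCP z = 0.180 (29 N), which is exactly the seated lid height. The 4 N to 0 drop between z = 0.185 and 0.183 looks like the snap. I'll retract and check by camera.

Request:
{"op": "move_arm", "data": {
  "increments": [0,0,0,-0.5,0,0,0,0,0,0,-1.5,0,0,0,0,0,0,-3,0,0,0,0,0,0,-3,0,0,0,0,0,0,-3,0,0,0,0,3.5,0,-1,0,0,0,0,4,0,0,0,0,0,0,4,0,0,0,0,0,0,4,0,0,0,0,0,0,0,0,0,0,0,0]
}}

```text
time: 19.95
eef_pos: [0.3048, 0.1324, 0.2955]
ee_rot: [[-0.992, 0.128, -0.007], [0.128, 0.992, 0.001], [0.007, -0.0, -1.0]]
force: [-1.0, -0.8, -0.0]
gripper_width: 0.0001
```

Request:
{"op": "move_arm", "data": {
  "increments": [0,0,-4,0,0,0,0,0,0,-4,0,0,0,0,0,0,-4,0,0,0,0,0,0,-4,0,0,0,0,0,0,-4,0,0,0,0,0,0,-4,0,0,0,0,0,0,-4,0,0,0,0,0,0,-4,0,0,0,0,0,0,0,0,0,0,0]
}}

```text
time: 20.7
eef_pos: [0.2677, -0.1906, 0.2953]
ee_rot: [[-0.99, 0.143, -0.004], [0.143, 0.99, -0.002], [0.004, -0.003, -1.0]]
force: [0.8, 0.6, 0.4]
gripper_width: 0.0002
```

```bash
python3 -c "
from go import *
save('scene','scene8');save('top','top8')
go([.4653,.1123,.192])
for n,(a,b,c,d) in dict(scene8=(110,220,170,330),top8=(110,230,120,280)).items():
  f=load(n)['img'][a:b,c:d]
  cv2.imwrite('pics/'+n+'z.png',cv2.cvtColor(cv2.resize(f,None,fx=5,fy=5,interpolation=cv2.INTER_CUBIC),cv2.COLOR_RGB2BGR))"
```

```text
t 20.8 eef [ 0.2683 -0.1856  0.2951] yaw 3.0044 z [-0.0047  0.002  -1.    ] F [0.3 0.2 0. ] w -0.0002
shift cm in tool [-15.49  32.19  10.28]
```

View pics/scene8z.png

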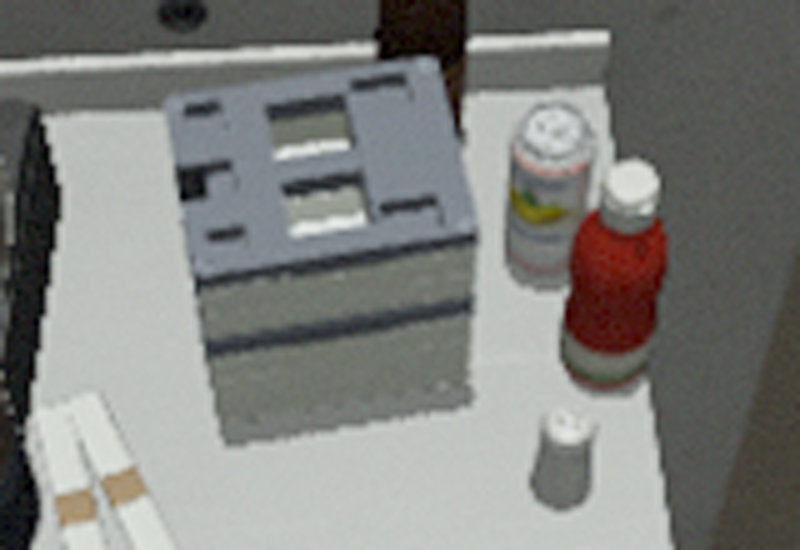

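View pics/top8z.png

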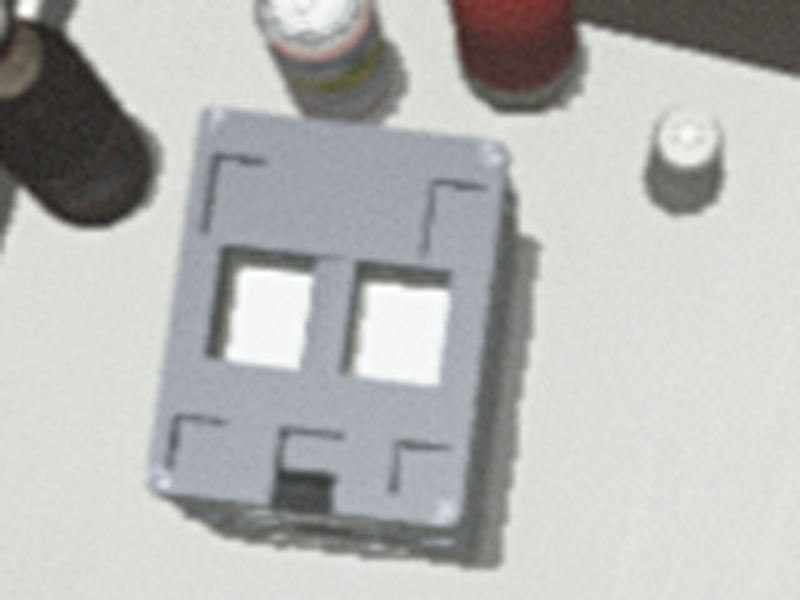

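The boxes look squarely stacked with parallel rims: upper (200,280)–(475,235), lower (210,350)–(470,305). I'll check this with numbers.

```bash
python3 - <<'E'
from t import *
run('top8','scene8',[(185,172)],[(234,143)],zs=(.18,))
c=np.array([.4995,.1063]); a=-.131; ex=np.array([np.cos(a),np.sin(a)]); ey=np.array([-ex[1],ex[0]])
f=load('scene8');g=f['img'].astype(float).mean(2)
us=range(214,262,4);H=[];D=[]
for u in us:
    col=np.array([g[:,x] for x in(u-1,u,u+1)]).mean(0); d=np.diff(col)
    def edge(lo,hi):
        i=lo+np.argmax(d[lo:hi]); w=np.clip(d[i-2:i+3],0,None); return ((np.arange(i-2,i+3)+.5)*w).sum()/w.sum()
    vh=155+(u-260)*(-45/275)+3 ; vd=171+(u-264)*(-45/260)+1
    H.append(edge(int(vh)-3,int(vh)+4)); D.append(edge(int(vd)-3,int(vd)+5))
print(np.round(H,1),np.round(D,1))
for z0,V in((.18,H),(.11,D)):
    P=np.array([onz(f,u,v,z0-.008)[:2]-c for u,v in zip(us,V)])*1000
    k=np.polyfit(P@ex,P@ey,1);print(z0,'slope',k.round(4))
k=np.polyfit(us,np.array(D)-H,1);print('rim gap px vs u',k.round(4),'at ends',np.polyval(k,[214,258]).round(2))
E
```

```text
deep top [[159.8, 130.7], [221.6, 138.2], [211.7, 215.4], [148.3, 208.4]] scene [[256.7, 120.6], [265.8, 157.2], [208.1, 166.7], [201.8, 128.5]]
[0.5905 0.1612] [0.5916 0.1647] tri [0.5895 0.1603 0.1852] 0.0011
[0.573 0.032] [0.5717 0.0302] tri [0.5731 0.0321 0.1773] 0.0012
[0.4108 0.0532] [0.4094 0.0514] tri [0.4104 0.0534 0.1772] 0.0014
[0.4269 0.1823] [0.4283 0.188 ] tri [0.4265 0.1807 0.1886] 0.0015
sides [0.165, 0.1303, 0.1636, 0.1301] c [0.5003 0.1072 0.18  ] yaw -0.1291
sides [0.165, 0.1359, 0.1637, 0.1379] c [0.5002 0.1086 0.18  ] yaw -0.1357
[166.7 166.  164.9 164.6 164.9 164.1 163.4 162.7 162.  161.1 160.1 159.5] [180.6 180.  179.2 178.8 178.5 177.8 177.  176.5 175.8 174.7 173.9 173. ]
0.18 slope [-7.80000e-03 -6.48245e+01]
0.11 slope [ 1.50000e-03 -6.55936e+01]
rim gap px vs u [-1.14000e-02  1.65023e+01] at ends [14.06 13.56]
```

Lid centre and heading agree with the start pose to about 1 mm, but the vision tilt estimate is noisy (up to about 0.015 rad). I'll do a light touch probe of lid height at the front land and then at the rear.

Request:
{"op": "move_arm", "data": {
  "increments": [0,0,4,0,0,0,0,0,0,4,0,0,0,0,0,0,4,0,0,0,0,0,0,4,0,0,0,0,0,-4,0,0,0,0,0,0,-4,4,0,0,0,0,0,-4,4,0,0,0,0,0,-3.5,4,0,0,0,0,0,0,4,0,0,0,0,0,0,0,0,0,0,0]
}}

```text
time: 21.63
eef_pos: [0.4329, 0.0951, 0.2941]
ee_rot: [[-0.993, 0.119, -0.005], [0.119, 0.993, 0.004], [0.006, 0.003, -1.0]]
force: [-0.2, 0.0, -0.2]
gripper_width: 0.0001
```

```bash
python3 -c "
from go import *
go([.4643,.1128,.20],-.131-np.pi)"
```

```text
t 21.63 eef [0.4329 0.0951 0.2941] yaw 3.0224 z [-0.0055  0.0039 -1.    ] F [-0.2  0.  -0.2] w 0.0001
shift cm in tool [-2.97  2.1   9.4 ]
turn about tool z 6.295
```

Request:
{"op": "move_arm", "data": {
  "increments": [0,-2.5,1.5,2,0,0,0.01,0,-0.5,0.3,3,0,0,0,0,0,0,2.5,0,0,0,0,0,0,1.2,0,0,0,0,0,0,0,0,0,0,0,0,0,0,0,0,0]
}}

```text
time: 22.13
eef_pos: [0.4627, 0.1022, 0.2078]
ee_rot: [[-0.99, 0.138, -0.006], [0.138, 0.99, 0.001], [0.006, -0.0, -1.0]]
force: [-0.4, -0.6, 0.6]
gripper_width: 0.0004
```

```bash
python3 -c "
from go import *
go([.4643,.1128,.185],-.131-np.pi)"
```

```text
t 22.13 eef [0.4627 0.1022 0.2078] yaw 3.0033 z [-5.9e-03  6.0e-04 -1.0e+00] F [-0.4 -0.6  0.6] w 0.0004
shift cm in tool [-0.02  1.07  2.28]
turn about tool z 6.2759
```

Request:
{"op": "move_arm", "data": {
  "increments": [0,0,1,1,0,0,-0.007,0,0,0,0.9,0,0,0,0,0,0,0.3,0,0,0,0,0,0,0,0,0,0]
}}

```text
time: 22.47
eef_pos: [0.4648, 0.111, 0.1854]
ee_rot: [[-0.991, 0.133, -0.005], [0.133, 0.991, 0.001], [0.005, -0.0, -1.0]]
force: [0.4, -0.5, -0.6]
gripper_width: 0.0002
```

Request:
{"op": "move_arm", "data": {
  "increments": [0,0,0,0.2,0,0,0,0,0,0,0,0,0,0]
}}

```text
time: 22.63
eef_pos: [0.4655, 0.1107, 0.1842]
ee_rot: [[-0.991, 0.134, -0.004], [0.134, 0.991, 0.001], [0.004, 0.0, -1.0]]
force: [0.3, 0.1, -0.2]
gripper_width: 0.0003
```

Request:
{"op": "move_arm", "data": {
  "increments": [0,0,0,0.15,0,0,0,0,0,0,0,0,0,0]
}}

```text
time: 22.8
eef_pos: [0.4655, 0.1107, 0.1827]
ee_rot: [[-0.991, 0.134, -0.004], [0.134, 0.991, 0.001], [0.004, 0.001, -1.0]]
force: [-0.4, -0.4, -1.0]
gripper_width: -0.0003
```

Free at 0.1827, so the front has stayed down. Continuing to contact.

Request:
{"op": "move_arm", "data": {
  "increments": [0,0,0,0.1,0,0,0,0,0,0,0,0,0,0]
}}

```text
time: 22.97
eef_pos: [0.4655, 0.1107, 0.1816]
ee_rot: [[-0.991, 0.134, -0.004], [0.134, 0.991, 0.001], [0.004, 0.0, -1.0]]
force: [-0.4, -0.7, 0.1]
gripper_width: 0.0
```

Request:
{"op": "move_arm", "data": {
  "increments": [0,0,0,0.1,0,0,0,0,0,0,0,0,0,0]
}}

```text
time: 23.13
eef_pos: [0.4654, 0.1108, 0.1805]
ee_rot: [[-0.991, 0.134, -0.004], [0.134, 0.991, 0.001], [0.004, 0.0, -1.0]]
force: [-0.6, 0.1, -0.7]
gripper_width: 0.0001
```

Request:
{"op": "move_arm", "data": {
  "increments": [0,0,0,0.1,0,0,0,0,0,0,0,0,0,0]
}}

```text
time: 23.3
eef_pos: [0.4655, 0.1109, 0.1801]
ee_rot: [[-0.991, 0.134, -0.003], [0.134, 0.991, 0.001], [0.003, 0.001, -1.0]]
force: [-0.9, -0.1, 3.0]
gripper_width: -0.0002
```

The front lid sits at 0.180 unloaded. Now the rear land for comparison.

Request:
{"op": "move_arm", "data": {
  "increments": [0,0,0,-1,0,0,0,0,0,0,-1,0,0,0,0,-3,0,0,0,0,0,0,-3,0,0,0,0,0,0,-3,0,0,0,0,0,0,0,0,1,0,0,0,0,0,0,0.5,0,0,0,0,0,0,0,0,0,0]
}}

```text
time: 23.97
eef_pos: [0.5527, 0.0985, 0.1819]
ee_rot: [[-0.991, 0.134, -0.009], [0.134, 0.991, 0.0], [0.009, -0.001, -1.0]]
force: [-0.1, 0.3, 0.8]
gripper_width: -0.0004
```

Request:
{"op": "move_arm", "data": {
  "increments": [0,0,0,0.2,0,0,0,0,0,0,0,0,0,0]
}}

```text
time: 24.13
eef_pos: [0.5534, 0.099, 0.1822]
ee_rot: [[-0.991, 0.133, -0.005], [0.133, 0.991, 0.001], [0.005, 0.0, -1.0]]
force: [-0.2, -0.6, -0.1]
gripper_width: 0.0001
```

Request:
{"op": "move_arm", "data": {
  "increments": [0,0,0,0.15,0,0,0,0,0,0,0,0,0,0]
}}

```text
time: 24.3
eef_pos: [0.5542, 0.099, 0.1812]
ee_rot: [[-0.991, 0.133, -0.003], [0.133, 0.991, 0.001], [0.003, 0.001, -1.0]]
force: [-0.4, 0.6, -0.4]
gripper_width: 0.0003
```

Request:
{"op": "move_arm", "data": {
  "increments": [0,0,0,0.1,0,0,0,0,0,0,0,0,0,0]
}}

```text
time: 24.47
eef_pos: [0.5545, 0.099, 0.1801]
ee_rot: [[-0.991, 0.134, -0.003], [0.134, 0.991, 0.001], [0.003, 0.001, -1.0]]
force: [-0.3, 0.4, 0.7]
gripper_width: -0.0003
```

Request:
{"op": "move_arm", "data": {
  "increments": [0,0,0,0.1,0,0,0,0,0,0,0,0,0,0]
}}

```text
time: 24.63
eef_pos: [0.5546, 0.099, 0.1801]
ee_rot: [[-0.991, 0.134, -0.003], [0.134, 0.991, 0.001], [0.003, 0.001, -1.0]]
force: [-1.6, -0.0, 6.3]
gripper_width: -0.0002
```

The rear is also at 0.1801, so the lid is level. I'll retract clear and hand in.

Request:
{"op": "move_arm", "data": {
  "increments": [0,0,0,-1,0,0,0,0,0,0,-3,0,0,0,0,0,0,-3,0,0,0,0,0,0,-3,0,0,0,0,4,0,0,0,0,0,0,4,0,0,0,0,0,0,4,-2,0,0,0,0,0,3,-3,0,0,0,0,0,0,0,0,0,0,0,0,0,0,0,0,0,0]
}}

```text
time: 25.47
eef_pos: [0.4017, 0.07, 0.2804]
ee_rot: [[-0.991, 0.135, -0.002], [0.135, 0.991, 0.001], [0.002, 0.001, -1.0]]
force: [0.9, -0.4, -0.0]
gripper_width: -0.0
```

```bash
python3 -c "
from go import *
save('scene','scene9')
go([.4,0,.3])
a=load('scene0')['img'].astype(int);b=load('scene9')['img'].astype(int)
for n,(x0,x1,y0,y1) in dict(bottle=(243,266,83,118),can=(270,282,128,166),shaker=(276,292,188,212),cups=(204,245,288,315),ketchup=(282,305,142,188)).items(): print(n,abs(a-b)[y0:y1,x0:x1].mean().round(1))
"
```

```text
t 25.52 eef [0.4034 0.0706 0.2805] yaw 3.0066 z [-9.0e-04  1.6e-03 -1.0e+00] F [1.4 1.  0.4] w 0.0001
shift cm in tool [-0.62 -7.04 -1.96]
bottle 7.7
can 2.6
shaker 3.2
cups 2.8
ketchup 3.9
```

View pics/scene9.png

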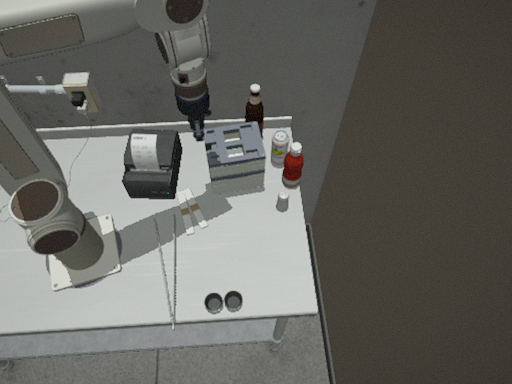

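The picture shows the stack at (236,158), with the bottle, can, shaker and cups unchanged and the gripper clear of everything. I'll hand it in.

```bash
python3 -c "
from workcell import arm
print(arm.job_done())"
```

```text
the job is handed in; nothing more can be done
None
```

I stacked the shallow box on the deep one, released it, and handed the job in at about 25.5 s. The hand-in gave no verdict.

**What I did**
- I gripped the shallow box by its bar, but the first grasp ran joint 6 to its range stop on the way over. I set the box back, turned the gripper half a turn and regrasped it.
- I tilted the rear down by 0.1 rad and lowered the rear feet into the recesses. I then slid the box back to its end stop, with the push peaking at about 7.5 N.
- I released it and pressed the front land with shut fingers until the feet bottomed, reaching 29 N.

**Last checks**
- **Height and level:** light touches found the lid at z 0.1801 at both front and rear. The seated height is 0.180, and the front stayed down with no load on it.
- **Position:** the upper lid's centre is about 1 mm from the deep box's starting centre in each direction in the top view. The heading agrees to within about 0.01 rad.
- **Surroundings:** the deep box shows no movement, and the bystanders look unchanged in the last picture.

**What disagreed or stayed unconfirmed**
- **Side alignment before insertion:** kinematics, the top view and the scene view gave 0.6, 2.1 and 3.6 mm of side error. I used the top-view value, and the feet went in freely.
- **Tilt:** the camera suggested up to 0.015 rad, but the touch probe showed the lid level.
- **Catch:** I inferred that it snapped shut and did not see it. The force dropped from 4 N to 0 near z 0.185, less than the 8–18 N expected, though I sampled only every 2 mm. The front staying down is the other sign.

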